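# Load the battery test carriage by pack length and lock it in

### The job

Put the battery packs lying on the mat on test: slide the lock fully back, draw the carriage all the way out to its loading stop, and there lay every pack flat, label up, in a bay of its own length (long packs in the row of long bays near you, short ones in the row of short bays). Then push the loaded carriage fully home against the contact head and slide the lock fully in again. Never move the carriage while it is locked, and leave the spray can and the bottle alone.

Things in the scene. Friction and masses are not known exactly. Their poses are not given: they have to be found in the camera images.
- carriage (a joint): Slide of the loading carriage (m): 0 = fully home, docked against the grey contact head; 0.120 = drawn fully out against the loading stop (the dark bar at the other end of the base). The carriage moves along the y axis of long_row: drawing it out moves it towards -y of that frame. Light friction, about 3 N; stays where left.
- lock (a joint): Slide of the lock grip (m): 0 = locked, bolt run fully in towards the carriage; 0.040 = unlocked, grip fully back away from the carriage. It moves along the x axis of long_row: unlocking moves it towards -x of that frame (towards the robot). Friction about 2 N; stays where left.
- handle (a point): Centre of the carriage's black handle bar, an upright bridge at the carriage's outer end, moves with the carriage. Bar 76 mm along x, 14 mm thick along y, 18 mm high (its top 82 mm above the table); open room of 40 mm on both y sides; pinch it from above across y. Axes as the carriage.
- lock_grip (a point): Point on the black lock grip, 55 mm above the table and 7 mm below its top; moves with the grip. Grip 16 mm thick along x (the slide direction), 36 mm along y, its sides free down to 25 mm above the table. Axes as the carriage.
- long_row (a point): Middle of the floor of the middle bay of the LONG row (the row nearer the robot), on the carriage and moving with it; floor 28 mm above the table. The row has three bays, centred at y = -70, 0 and +70 mm in this frame, each 115 mm (x) by 46 mm (y), 10 mm deep, with flat tops between them.
- short_row (a point): Middle of the floor of the middle bay of the SHORT row (the row farther from the robot), 108 mm along +x from long_row. Three bays centred at y = -70, 0 and +70 mm, each 85 mm (x) by 46 mm (y), 10 mm deep, floor 28 mm above the table.
- station: The fixed test station: aluminium base 250 x 485 mm (y from -301 to +184), 12 mm thick, with rails, a tongue for the lock on the robot's side (x to -230 mm, y 0 to 100 mm), and the grey contact head (200 x 70 x 85 mm high) centred at y = +148 mm. Origin at table height under the carriage's middle bays when the carriage is home; axes as the carriage.
- long1: Loose hard-case battery pack, grey with black end bands and a pale paper label on top, 105 mm long (its x), 38 mm wide (its y), 40 mm high. Origin: centre of the underside; z up. Lies flat, label up, on the mat at the start; may be absent. Either way round will do in a bay.
- long2: Loose hard-case battery pack, grey with black end bands and a pale paper label on top, 105 mm long (its x), 38 mm wide (its y), 40 mm high. Origin: centre of the underside; z up. Lies flat, label up, on the mat at the start; may be absent. Either way round will do in a bay.
- long3: Loose hard-case battery pack, grey with black end bands and a pale paper label on top, 105 mm long (its x), 38 mm wide (its y), 40 mm high. Origin: centre of the underside; z up. Lies flat, label up, on the mat at the start; may be absent. Either way round will do in a bay.
- short1: Loose hard-case battery pack, grey with black end bands and a pale paper label on top, 75 mm long (its x), 38 mm wide (its y), 40 mm high. Origin: centre of the underside; z up. Lies flat, label up, on the mat at the start; may be absent. Either way round will do in a bay.
- short2: Loose hard-case battery pack, grey with black end bands and a pale paper label on top, 75 mm long (its x), 38 mm wide (its y), 40 mm high. Origin: centre of the underside; z up. Lies flat, label up, on the mat at the start; may be absent. Either way round will do in a bay.
- spray_can: Bystander: upright metal spray can, 52 mm across, about 150 mm tall. Origin: centre of its foot.
- solvent: Bystander: upright white plastic bottle with a yellow cap, 64 mm across, 140 mm tall. Origin: centre of its foot.
Not all that is in view belongs to the job. What is shaped like the short1 but blue is not meant. Leave any pink look-alike of the long3 alone.

How it is judged:
By the outcome, as a careful person would: the job done as asked, in the order asked, and still so for the second after the job is handed in, with the robot touching nothing.
Of long1, short1, long2, short2, long3 only 3 to 5 are there at a start; the rules pass over those that are not, and their reading is None.
At some moment in a run one of long1, short1, long2, short2, long3 may be knocked a few centimetres aside while the robot is not near it.
It also fails if it takes over 210 s, if anything falls off the work surface, if the arm or the gripper's body presses on something with over 40 N, if the wrist force passes 120 N, or if a joint passes its speed limit or range.

### The arm

A 6-joint arm with a two-finger parallel gripper is mounted at the origin on the work surface. World frame = base frame: x ahead of the robot, y to its left, z up, the work surface at z = 0. Lengths are in m, angles in rad, forces in N, time in s.
With the tool pointing down it reaches from about 0.375 to 0.925 m from the base axis. Payload 5.7 kg.
Tool frame: the origin (TCP) lies on the centre line of the jaws, within the pads' length; the fingertips stand 11 mm ahead of it and the grasp point (between the pads) lies 8 mm behind it (r.finger_overhang is the distance from the TCP to the fingertips, in m); z points along the fingers, y is the direction in which the jaws open and shut (so a half turn about z gives the same grasp; the last joint's range is limited). The gripper opens to 88 mm and grips with 3 to 60 N. Pads are 20 mm wide; open, the fingers measure 115 mm over their backs; the gripper's body (75 mm by 178 mm) begins 61 mm behind the grasp point.
Start: joints at [-1.317, 0.359, 1.51, -0, 1.272, -0.115], TCP at [0.216, -0.56, 0.234] pointing down, gripper open.
Joint ranges: [-2.97, 2.97], [-1.01, 2.36], [0.21, 2.38], [-0.96, 4.11], [0.2, 2.71], [-2.98, 2.98]. Speed limits (rad/s): [2.39, 2.39, 3.14, 3.14, 3.14, 3.14].

### API

Orientations are given as a unit quaternion [w, x, y, z].
In Python, from station import monitor, vision, order, r gives the robot as it stands.
- The arm moves only by the tool apply_moves, never from a script. Its argument "moves" is a list of rows, each an object of numbers: "dx", "dy", "dz": the shift along the tool's x, y, z in m; "ax", "ay", "az": the turn, a rotation vector about the tool's x, y, z in rad; "fingers": the closure, from 0 (fully open) to 1 (shut). In form: [{"dx": .., "dy": .., "dz": .., "ax": .., "ay": .., "az": .., "fingers": ..}, ...]. A call has 1 to 12 rows; each row is the pose to reach, as a shift and turn from the pose measured when the call began, along the tool's axes at that moment; what a row does not reach only later rows make up. A row lasts 1/10 s, in which the tool goes at most 50 mm and 8.59 degrees, less where a joint would pass 70% of its speed; a pose out of reach is approached as far as the arm can. A call with a gripper value outside its range is refused whole. The fingers move at their own pace and stop on an object; "force" is the grip in N (left out, the last holds). Time passes only in rows, so rows that repeat a pose let the fingers close. It gives the time, the measured TCP pose, the force and the opening at its end, in the units of the state.
- monitor.state(): the state, without advancing time (a new reading comes with each control period).
- vision.camera(name): name is "scene" or "top"; returns the picture (420x560x3 uint8, red, green, blue); there is no depth.
- vision.camera_params(name): a dict with "fx", "fy", "cx", "cy" (pixels), "k1" (the pictures are not rectified: a ray, as slopes to the right and down, at radius r is drawn at 1 + k1 r^2 times it, then the intrinsics apply), "origin" and "rotation" of the camera in the world. Camera axes: x right, y up, looking along -z (the intrinsics and any distortion apply to the point x, -y, -z); pixel columns grow to the right and rows downward; lengths in m; the calibration is good to about 2 mm. A picture is of the moment at which its call begins. camera_params takes no time and is no camera call.
- order.hand_in(): hands the job in, once; it reports no verdict.
The state is a dict: "time": time; "joints": joint angles; "joint_vel": joint speeds; "joint_efforts": joint torques, N m; "tcp_pos": TCP position; "eef_rot": TCP orientation; "ft_force": force on the tool from outside, world axes, zero at the start; "wrist_torque": the same for the moment, N m; "gripper_width": finger opening in m.
Only numpy, scipy, OpenCV 4.12 (cv2) and the standard library are available. Lean on these libraries where they do the work, as an engineer would, in place of code of your own. Each camera call takes 0.05 s, during which the arm holds its last target.

## Working session

There is one attempt and no reset: what is moved stays moved. The work goes in short steps, Python scripts to look and compute and a tool call to move; the robot and the scene stay as the last step left them, time stands still between calls to the robot, and variables do not carry over. Pictures are saved under pics/ and viewed, and the job is handed in when it is done.

Besides the shell and the picture viewer there is one more tool, called after "Call:" as name([rows], argument=value, ...), one row to a line, values as JSON. apply_moves: Moves the arm, as the interface text tells. Its arguments: {"type":"object","properties":{"moves":{"type":"array"},"force":{"type":"number"}},"required":["moves"]}

```bash
ls; mkdir -p pics; python3 - <<'E'
from station import monitor, vision, order, r
import cv2,json
for n in ("scene","top"):
    im=vision.camera(n); cv2.imwrite(f"pics/{n}0.png",im[:,:,::-1]); print(n,vision.camera_params(n))
print(monitor.state()); print(r.finger_overhang)
E
```

```text
pics
scene {'fx': 411.6587377544452, 'fy': 411.6587377544452, 'cx': 280.9844484280982, 'cy': 215.7768203516943, 'k1': -0.08828770701538374, 'origin': array([ 1.43112218, -0.21902412,  0.66017258]), 'rotation': array([0.64744854, 0.33889123, 0.30840244, 0.60897542])}
top {'fx': 502.2197402821737, 'fy': 502.2197402821737, 'cx': 279.57909239907553, 'cy': 202.73414184241597, 'k1': -0.12156839521099545, 'origin': array([ 0.23391457, -0.17189079,  1.70748367]), 'rotation': array([ 0.72092556,  0.07449174, -0.07407983, -0.68500328])}
{'time': 0.1, 'joints': array([-1.31710905e+00,  3.59422556e-01,  1.51130722e+00, -5.69266879e-06,
        1.27253249e+00, -1.15113209e-01]), 'joint_vel': array([ 0.00129798, -0.00088554, -0.00452364,  0.00117172,  0.00047499,
        0.00073375]), 'joint_efforts': array([-2.47107926e-05, -5.16358173e+01, -2.71407920e+01,  6.77322876e-02,
        2.76708032e-02, -3.10982114e-05]), 'tcp_pos': array([ 0.21612788, -0.55906949,  0.23290633]), 'eef_rot': array([-8.32611769e-04,  9.83045900e-01,  1.83357740e-01, -6.05082011e-05]), 'ft_force': array([-0.15809818, -0.01558583, -0.88850475]), 'wrist_torque': array([ 0.00419867, -0.02610738, -0.03378497]), 'gripper_width': 0.08776767512104497}
0.011
```

View pics/scene0.png

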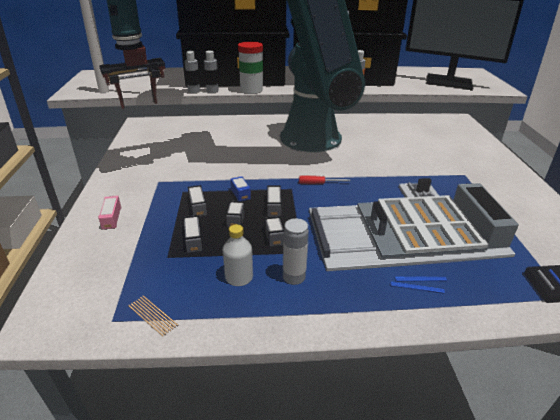

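View pics/top0.png

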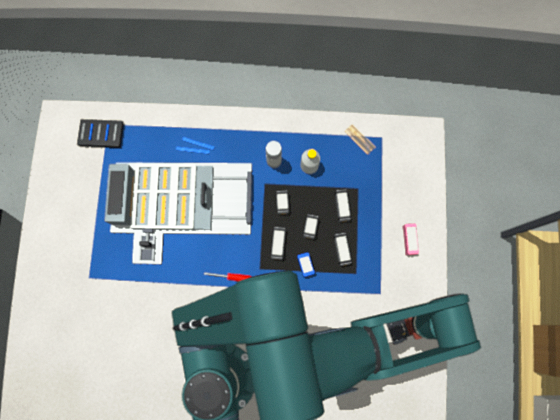

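```bash
cat > h.py <<'E'
import numpy as np, cv2
from scipy.spatial.transform import Rotation as R
from station import monitor, vision, order, r
def K(p): return np.array([[p['fx'],0,p['cx']],[0,p['fy'],p['cy']],[0,0,1]])
def Rm(q): return R.from_quat([q[1],q[2],q[3],q[0]])
def unproj(n,uv,z):
    p=vision.camera_params(n); uv=np.asarray(uv,float).reshape(-1,1,2)
    x=cv2.undistortPoints(uv,K(p),np.array([p['k1'],0,0,0.]))[:,0]
    d=Rm(p['rotation']).apply(np.c_[x[:,0],-x[:,1],-np.ones(len(x))]); o=p['origin']
    return o+d*((z-o[2])/d[:,2])[:,None]
def proj(n,X):
    p=vision.camera_params(n); c=Rm(p['rotation']).inv().apply(np.atleast_2d(X)-p['origin'])
    x=c[:,:2]/-c[:,2:]; x[:,1]*=-1; f=1+p['k1']*(x**2).sum(1)
    return x*f[:,None]*[p['fx'],p['fy']]+[p['cx'],p['cy']]
def snap(n,name):
    im=vision.camera(n)[:,:,::-1].copy(); cv2.imwrite('pics/'+name+'.png',im); return im
def packs(im,pts=None,mat=None):
    """pale label blobs in top image"""
    hsv=cv2.cvtColor(im,cv2.COLOR_BGR2HSV)
    m=((hsv[:,:,2]>150)&(hsv[:,:,1]<60)).astype(np.uint8)
    return m
E
python3 - <<'E'
from h import *
im=cv2.imread('pics/top0.png')
c=im[95:300,70:440]; cv2.imwrite('pics/topc.png',cv2.resize(c,(740,410),interpolation=cv2.INTER_CUBIC))
c=im[180:275,258:362]; cv2.imwrite('pics/topm.png',cv2.resize(c,None,fx=5.5,fy=5.5,interpolation=cv2.INTER_CUBIC))
c=im[150:270,95:260]; cv2.imwrite('pics/tops.png',cv2.resize(c,None,fx=4.8,fy=4.8,interpolation=cv2.INTER_CUBIC))
E
```

```text
(no output)
```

View pics/topm.png

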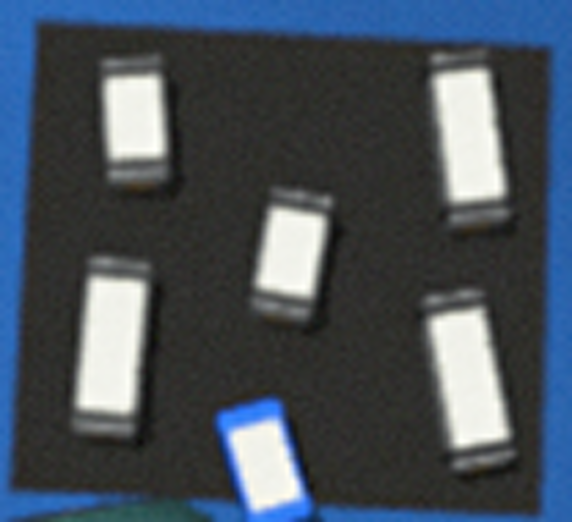

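View pics/tops.png

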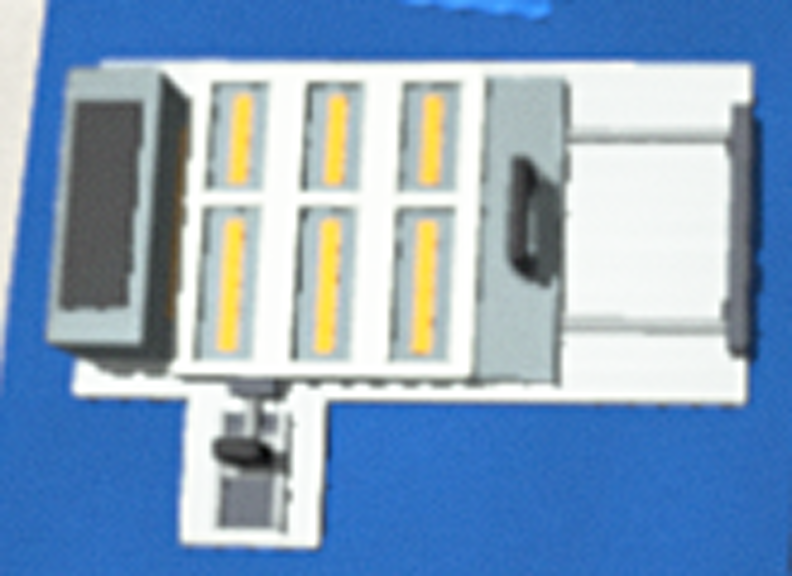

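```bash
cat >> h.py <<'E'
def labels(im,lo=60):
    hsv=cv2.cvtColor(im,cv2.COLOR_BGR2HSV)
    m=((hsv[:,:,2]>150)&(hsv[:,:,1]<60)).astype(np.uint8)
    cs,_=cv2.findContours(m,cv2.RETR_EXTERNAL,cv2.CHAIN_APPROX_NONE)
    out=[]
    for c in cs:
        a=cv2.contourArea(c)
        if lo<a<1200:
            out.append(c)
    return out
def packinfo(im,n='top',z=0.04,lo=60):
    res=[]
    for c in labels(im,lo):
        P=unproj(n,c[:,0,:],z)[:,:2]
        (cx,cy),(w,h),a=cv2.minAreaRect((P*1000).astype(np.float32))
        if w<h: a+=90; w,h=h,w
        a=(a+90)%180-90
        res.append((c[:,0].mean(0).round(0),round(cx/1000,4),round(cy/1000,4),round(w,1),round(h,1),round(a,1)))
    return res
def yellow(im,n='top',z=0.029):
    hsv=cv2.cvtColor(im,cv2.COLOR_BGR2HSV)
    m=((hsv[:,:,0]>12)&(hsv[:,:,0]<32)&(hsv[:,:,1]>110)&(hsv[:,:,2]>150)).astype(np.uint8)
    k,l,s,cc=cv2.connectedComponentsWithStats(m)
    return [(cc[i].round(1),s[i,4],unproj(n,cc[i],z)[0,:2].round(4)) for i in range(1,k) if s[i,4]>20]
E
python3 - <<'E'
from h import *
im=cv2.imread('pics/top0.png')
for p in packinfo(im): print(p)
for p in yellow(im): print(p)
C=np.array([[752,64],[748,403],[72,390]])/4.8+[95,150]
print(unproj('top',C,.012).round(4))
s=cv2.imread('pics/scene0.png')
for p in yellow(s,'scene'): print(p)
for p in packinfo(s,'scene',lo=20): print(p)
# handle, lock grip in scene: tops
c=s[165:290,300:520]; cv2.imwrite('pics/scs.png',cv2.resize(c,None,fx=3.6,fy=3.6,interpolation=cv2.INTER_CUBIC))
E
```

```text
(array([409., 352.]), 0.1177, -0.6079, 78.9, 24.5, -72.2)
(array([306., 264.]), 0.3867, -0.2588, 48.2, 29.5, 20.8)
(array([343., 248.]), 0.4458, -0.3802, 81.5, 34.5, 13.0)
(array([278., 242.]), 0.4551, -0.1624, 81.7, 35.0, -2.3)
(array([546., 228.]), 0.5512, -1.0922, 90.5, 28.5, -87.4)
(array([310., 226.]), 0.5173, -0.2694, 52.3, 35.0, -8.8)
(array([282., 201.]), 0.5966, -0.1697, 48.7, 34.0, 3.0)
(array([343., 204.]), 0.5958, -0.377, 81.3, 35.3, 8.5)
(array([307., 158.]), 0.751, -0.2476, 62.3, 40.4, 23.1)
(array([273., 148.]), 0.7836, -0.1291, 51.0, 50.4, 46.8)
(array([311.6, 153.4]), np.int32(64), array([ 0.7746, -0.2648]))
(array([144.7, 178.6]), np.int32(52), array([0.654 , 0.3114]))
(array([164.6, 178.7]), np.int32(56), array([0.6569, 0.2414]))
(array([184.5, 178.6]), np.int32(56), array([0.6607, 0.1717]))
(array([142.7, 209. ]), np.int32(84), array([0.5462, 0.3068]))
(array([162.8, 209.5]), np.int32(87), array([0.5482, 0.2369]))
(array([183. , 209.1]), np.int32(87), array([0.553 , 0.1669]))
[[ 0.7324 -0.0565  0.012 ]
 [ 0.4823 -0.0693  0.012 ]
 [ 0.4652  0.4184  0.012 ]]
(array(
[... 892 characters left out ...]
ray([196., 194.]), 0.4462, -0.3825, 78.4, 30.8, 13.1)
(array([135., 152.]), 0.1808, -0.6113, 96.7, 61.9, -71.4)
(array([129.,  95.]), -0.4069, -0.7775, 103.4, 56.7, 68.4)
(array([  4., 111.]), -0.3045, -1.3133, 582.7, 38.2, 31.5)
(array([219.,  93.]), -0.4268, -0.363, 322.2, 97.6, 87.0)
(array([276.,  90.]), -0.4456, -0.1079, 169.9, 129.8, 88.2)
(array([171.,  87.]), -0.5071, -0.5958, 157.3, 49.6, 78.0)
(array([112.,  87.]), -0.5305, -0.8862, 76.6, 29.7, 20.5)
(array([136.,  84.]), -0.5552, -0.7818, 268.0, 146.0, 13.3)
(array([132.,  74.]), -0.7414, -0.833, 145.1, 37.2, -66.3)
(array([85., 90.]), -0.6111, -0.9811, 470.7, 318.8, 0.3)
(array([422.,  71.]), -0.7435, 0.7224, 353.5, 186.9, -86.3)
```

View pics/scs.png

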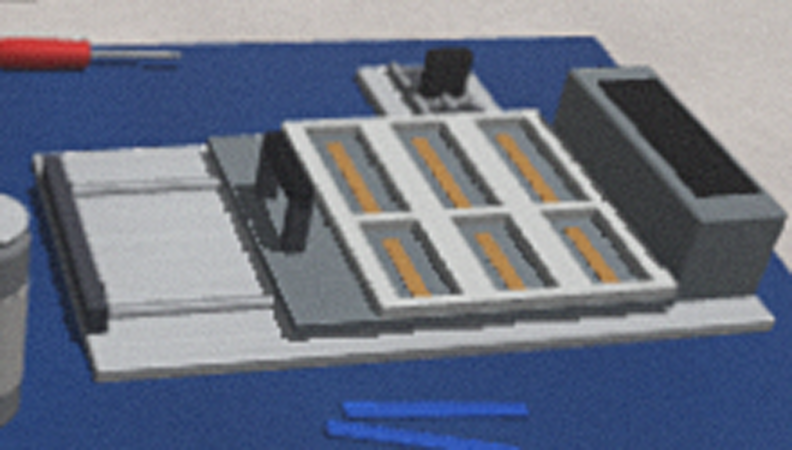

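```bash
python3 - <<'E'
from h import *
im=cv2.imread('pics/top0.png')
print('can/bottle tops',unproj('top',[[273,148],[311.6,153.4]],.148).round(3))
th=.051;c,s=np.cos(th),np.sin(th);O=np.array([.549,.2357])
def toS(P): d=np.asarray(P)[:,:2]-O; return np.c_[d[:,0]*c+d[:,1]*s,-d[:,0]*s+d[:,1]*c]
f=lambda a:np.array(a)/4.8+[95,150]
h=unproj('top',f([[519,157],[517,272],[513,213],[527,213]]),.082); print('handle',h.round(4),toS(h).round(4))
g=unproj('top',f([[242,448],[216,448],[268,448]]),.062); print('grip',g.round(4),toS(g).round(4))
g2=lambda a:np.array(a)/3.6+[300,165]
g=unproj('scene',g2([[448,50],[428,50],[470,50]]),.062); print('grip scene',g.round(4),toS(g).round(4))
g=unproj('scene',g2([[265,131],[303,187],[275,128],[314,184]]),.082); print('handle scene',g.round(4),toS(g).round(4))
E
```

```text
can/bottle tops [[ 0.748 -0.132  0.148]
 [ 0.736 -0.258  0.148]]
handle [[0.6363 0.0969 0.082 ]
 [0.5547 0.0915 0.082 ]
 [0.5962 0.0977 0.082 ]
 [0.5967 0.088  0.082 ]] [[ 0.0801 -0.1431]
 [-0.0017 -0.1443]
 [ 0.0401 -0.1402]
 [ 0.0401 -0.15  ]]
grip [[0.4247 0.276  0.062 ]
 [0.4237 0.2943 0.062 ]
 [0.4257 0.2578 0.062 ]] [[-0.1221  0.0466]
 [-0.1222  0.0649]
 [-0.122   0.0283]]
grip scene [[0.4284 0.279  0.062 ]
 [0.4279 0.2622 0.062 ]
 [0.4291 0.2976 0.062 ]] [[-0.1182  0.0494]
 [-0.1196  0.0326]
 [-0.1166  0.068 ]]
handle scene [[0.5698 0.0864 0.082 ]
 [0.639  0.0951 0.082 ]
 [0.5663 0.0947 0.082 ]
 [0.6359 0.1037 0.082 ]] [[ 0.0131 -0.1502]
 [ 0.0827 -0.145 ]
 [ 0.01   -0.1417]
 [ 0.0801 -0.1363]]
```

```bash
cat >> h.py <<'E'
th=.051
def S2W(x,y,O=(.549,.2357)):
    c,s=np.cos(th),np.sin(th); return np.array([O[0]+x*c-y*s,O[1]+x*s+y*c])
def plan(*targets):
    """targets: (x,y,z,yaw rad) ; prints shift in current tool axes"""
    s=monitor.state(); T=Rm(s['eef_rot']); p=s['tcp_pos']
    yaw=np.arctan2(*T.apply([1,0,0])[[1,0]])
    print('t',s['time'],'p',p.round(4),'yaw',round(yaw,4),'F',s['ft_force'].round(1),'w',round(s['gripper_width'],4),'j1,j6',s['joints'][[0,5]].round(2))
    for t in targets:
        d=T.inv().apply(np.array(t[:3])-p)
        Q=R.from_euler('z',t[3])*R.from_euler('x',np.pi)
        v=(T.inv()*Q).as_rotvec()
        print('  d',d.round(4),'a',v.round(4))
E
python3 - <<'E'
from h import *
plan((.45,-.35,.3,.051),(.48,0,.3,.051),(.4267,.2775,.16,.051))
E
```

```text
t 0.1 p [ 0.2161 -0.5591  0.2329] yaw 0.3688 F [-0.2 -0.  -0.9] w 0.0878 j1,j6 [-1.32 -0.12]
  d [ 0.2935 -0.1108 -0.0669] a [-1.700e-03  1.000e-04  3.178e-01]
  d [ 0.4477 -0.4265 -0.0663] a [-1.700e-03  1.000e-04  3.178e-01]
  d [ 0.498  -0.7043  0.0742] a [-1.700e-03  1.000e-04  3.178e-01]
```

Call:
apply_moves([
  {"dx": 0.045, "dy": -0.015, "dz": -0.01, "az": 0.06, "fingers": 0},
  {"dx": 0.09, "dy": -0.03, "dz": -0.02, "az": 0.12, "fingers": 0},
  {"dx": 0.135, "dy": -0.05, "dz": -0.03, "az": 0.18, "fingers": 0},
  {"dx": 0.18, "dy": -0.068, "dz": -0.04, "az": 0.24, "fingers": 0},
  {"dx": 0.225, "dy": -0.085, "dz": -0.05, "az": 0.3, "fingers": 0},
  {"dx": 0.27, "dy": -0.1, "dz": -0.06, "az": 0.318, "fingers": 0},
  {"dx": 0.295, "dy": -0.13, "dz": -0.066, "az": 0.318, "fingers": 0},
  {"dx": 0.317, "dy": -0.17, "dz": -0.066, "az": 0.318, "fingers": 0},
  {"dx": 0.335, "dy": -0.21, "dz": -0.066, "az": 0.318, "fingers": 0},
  {"dx": 0.36, "dy": -0.25, "dz": -0.066, "az": 0.318, "fingers": 0},
  {"dx": 0.38, "dy": -0.29, "dz": -0.066, "az": 0.318, "fingers": 0},
  {"dx": 0.4, "dy": -0.33, "dz": -0.066, "az": 0.318, "fingers": 0},
])

```text
schema error: expected keys dx, dy, dz, ax, ay, az, fingers
```

```bash
python3 - <<'E'
from h import *
plan((.48,0,.3,.051),(.4267,.2775,.16,.051),(.4267,.2775,.05,.051))
E
```

```text
t 0.1 p [ 0.2161 -0.5591  0.2329] yaw 0.3688 F [-0.2 -0.  -0.9] w 0.0878 j1,j6 [-1.32 -0.12]
  d [ 0.4477 -0.4265 -0.0663] a [-1.700e-03  1.000e-04  3.178e-01]
  d [ 0.498  -0.7043  0.0742] a [-1.700e-03  1.000e-04  3.178e-01]
  d [ 0.498  -0.7041  0.1842] a [-1.700e-03  1.000e-04  3.178e-01]
```

Call:
apply_moves([
  {"dx": 0.045, "dy": -0.015, "dz": -0.01, "ax": 0, "ay": 0, "az": 0.06, "fingers": 0},
  {"dx": 0.09, "dy": -0.03, "dz": -0.02, "ax": 0, "ay": 0, "az": 0.12, "fingers": 0},
  {"dx": 0.135, "dy": -0.05, "dz": -0.03, "ax": 0, "ay": 0, "az": 0.18, "fingers": 0},
  {"dx": 0.18, "dy": -0.068, "dz": -0.04, "ax": 0, "ay": 0, "az": 0.24, "fingers": 0},
  {"dx": 0.225, "dy": -0.085, "dz": -0.05, "ax": 0, "ay": 0, "az": 0.3, "fingers": 0},
  {"dx": 0.27, "dy": -0.1, "dz": -0.06, "ax": 0, "ay": 0, "az": 0.318, "fingers": 0},
  {"dx": 0.295, "dy": -0.13, "dz": -0.066, "ax": 0, "ay": 0, "az": 0.318, "fingers": 0},
  {"dx": 0.317, "dy": -0.17, "dz": -0.066, "ax": 0, "ay": 0, "az": 0.318, "fingers": 0},
  {"dx": 0.335, "dy": -0.21, "dz": -0.066, "ax": 0, "ay": 0, "az": 0.318, "fingers": 0},
  {"dx": 0.36, "dy": -0.25, "dz": -0.066, "ax": 0, "ay": 0, "az": 0.318, "fingers": 0},
  {"dx": 0.38, "dy": -0.29, "dz": -0.066, "ax": 0, "ay": 0, "az": 0.318, "fingers": 0},
  {"dx": 0.4, "dy": -0.33, "dz": -0.066, "ax": 0, "ay": 0, "az": 0.318, "fingers": 0},
])

```text
time: 1.3
tcp_pos: [0.47, -0.1053, 0.2993]
eef_rot: [-0.001, 1.0, 0.025, -0.0]
ft_force: [1.5, -0.3, -0.6]
gripper_width: 0.088
```

```bash
python3 - <<'E'
from h import *
plan((.48,0,.3,.051),(.4267,.2775,.16,.051),(.4267,.2775,.05,.051))
E
```

```text
t 1.3 p [ 0.47   -0.1053  0.2993] yaw 0.0506 F [ 1.5 -0.3 -0.6] w 0.088 j1,j6 [-0.37  1.15]
  d [ 0.0153 -0.1047 -0.0006] a [-0.0018  0.0007 -0.0004]
  d [-0.0237 -0.3842  0.14  ] a [-0.0018  0.0007 -0.0004]
  d [-0.0237 -0.384   0.25  ] a [-0.0018  0.0007 -0.0004]
```

Call:
apply_moves([
  {"dx": 0.0, "dy": -0.048, "dz": 0, "ax": 0, "ay": 0, "az": 0, "fingers": 0},
  {"dx": 0.0, "dy": -0.096, "dz": 0, "ax": 0, "ay": 0, "az": 0, "fingers": 0},
  {"dx": -0.005, "dy": -0.143, "dz": 0.01, "ax": 0, "ay": 0, "az": 0, "fingers": 0},
  {"dx": -0.01, "dy": -0.19, "dz": 0.02, "ax": 0, "ay": 0, "az": 0, "fingers": 0},
  {"dx": -0.012, "dy": -0.237, "dz": 0.035, "ax": 0, "ay": 0, "az": 0, "fingers": 0},
  {"dx": -0.016, "dy": -0.28, "dz": 0.055, "ax": 0, "ay": 0, "az": 0, "fingers": 0},
  {"dx": -0.02, "dy": -0.32, "dz": 0.08, "ax": 0, "ay": 0, "az": 0, "fingers": 0},
  {"dx": -0.022, "dy": -0.355, "dz": 0.11, "ax": 0, "ay": 0, "az": 0, "fingers": 0},
  {"dx": -0.0237, "dy": -0.384, "dz": 0.14, "ax": -0.002, "ay": 0, "az": 0, "fingers": 0},
  {"dx": -0.0237, "dy": -0.384, "dz": 0.17, "ax": -0.002, "ay": 0, "az": 0, "fingers": 0},
  {"dx": -0.0237, "dy": -0.384, "dz": 0.17, "ax": -0.002, "ay": 0, "az": 0, "fingers": 0},
])

```text
time: 2.4
tcp_pos: [0.4233, 0.2767, 0.1264]
eef_rot: [0.002, 1.0, 0.026, -0.004]
ft_force: [-1.2, -0.9, -0.6]
gripper_width: 0.0878
```

```bash
python3 - <<'E'
from h import *
plan((.4267,.2775,.046,.051))
im=snap('top','t1'); c=im[150:290,95:260]; cv2.imwrite('pics/t1c.png',cv2.resize(c,None,fx=4,fy=4,interpolation=cv2.INTER_CUBIC))
im=snap('scene','s1'); c=im[120:260,330:520]; cv2.imwrite('pics/s1c.png',cv2.resize(c,None,fx=4,fy=4,interpolation=cv2.INTER_CUBIC))
E
```

```text
t 2.4 p [0.4233 0.2767 0.1264] yaw 0.0526 F [-1.2 -0.9 -0.6] w 0.0878 j1,j6 [0.44 1.96]
  d [ 0.0041 -0.0009  0.0804] a [0.0033 0.0083 0.0016]
```

View pics/s1c.png

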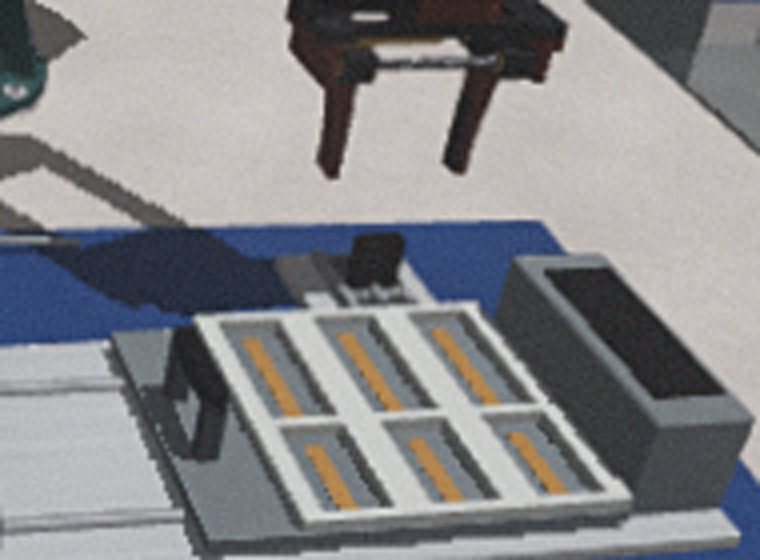

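Call:
apply_moves([
  {"dx": 0.004, "dy": -0.001, "dz": 0.03, "ax": 0.003, "ay": 0.008, "az": 0, "fingers": 0},
  {"dx": 0.004, "dy": -0.001, "dz": 0.055, "ax": 0.003, "ay": 0.008, "az": 0, "fingers": 0},
  {"dx": 0.004, "dy": -0.001, "dz": 0.072, "ax": 0.003, "ay": 0.008, "az": 0, "fingers": 0},
  {"dx": 0.004, "dy": -0.001, "dz": 0.08, "ax": 0.003, "ay": 0.008, "az": 0, "fingers": 0},
  {"dx": 0.004, "dy": -0.001, "dz": 0.08, "ax": 0.003, "ay": 0.008, "az": 0, "fingers": 0.3},
  {"dx": 0.004, "dy": -0.001, "dz": 0.08, "ax": 0.003, "ay": 0.008, "az": 0, "fingers": 0.6},
  {"dx": 0.004, "dy": -0.001, "dz": 0.08, "ax": 0.003, "ay": 0.008, "az": 0, "fingers": 0.7},
  {"dx": 0.004, "dy": -0.001, "dz": 0.08, "ax": 0.003, "ay": 0.008, "az": 0, "fingers": 0.8},
  {"dx": 0.004, "dy": -0.001, "dz": 0.08, "ax": 0.003, "ay": 0.008, "az": 0, "fingers": 0.8},
  {"dx": 0.004, "dy": -0.001, "dz": 0.08, "ax": 0.003, "ay": 0.008, "az": 0, "fingers": 0.8},
], force=15)

```text
time: 3.5
tcp_pos: [0.43, 0.2782, 0.0501]
eef_rot: [-0.001, 1.0, 0.025, 0.003]
ft_force: [0.3, 1.4, 1.0]
gripper_width: 0.0435
```

```bash
python3 - <<'E'
from h import *
plan((*(S2W(-.16,.048)),.046,.051))
E
```

```text
t 3.5 p [0.43   0.2782 0.0501] yaw 0.0508 F [0.3 1.4 1. ] w 0.0435 j1,j6 [0.44 1.96]
  d [-0.0434  0.0005  0.0039] a [-0.0022 -0.0059 -0.0002]
```

Call:
apply_moves([
  {"dx": 0, "dy": 0, "dz": 0.003, "ax": 0, "ay": 0, "az": 0, "fingers": 0.8},
  {"dx": 0, "dy": 0, "dz": 0.003, "ax": 0, "ay": 0, "az": 0, "fingers": 0.8},
  {"dx": 0, "dy": 0, "dz": 0.003, "ax": 0, "ay": 0, "az": 0, "fingers": 0.8},
])

```text
time: 3.8
tcp_pos: [0.4329, 0.2818, 0.0489]
eef_rot: [-0.004, 1.0, 0.024, 0.006]
ft_force: [-1.0, 11.7, 7.4]
gripper_width: 0.0356
```

Call:
apply_moves([
  {"dx": -0.003, "dy": 0, "dz": 0, "ax": 0, "ay": 0, "az": 0, "fingers": 0.8},
  {"dx": -0.008, "dy": 0, "dz": 0, "ax": 0, "ay": 0, "az": 0, "fingers": 0.8},
  {"dx": -0.013, "dy": 0, "dz": 0, "ax": 0, "ay": 0, "az": 0, "fingers": 0.8},
  {"dx": -0.018, "dy": 0, "dz": 0, "ax": 0, "ay": 0, "az": 0, "fingers": 0.8},
  {"dx": -0.023, "dy": 0, "dz": 0, "ax": 0, "ay": 0, "az": 0, "fingers": 0.8},
  {"dx": -0.028, "dy": 0, "dz": 0, "ax": 0, "ay": 0, "az": 0, "fingers": 0.8},
  {"dx": -0.033, "dy": 0, "dz": 0, "ax": 0, "ay": 0, "az": 0, "fingers": 0.8},
])

```text
time: 4.5
tcp_pos: [0.4001, 0.2806, 0.0489]
eef_rot: [-0.005, 1.0, 0.024, 0.007]
ft_force: [1.9, 1.5, 5.9]
gripper_width: 0.036
```

```bash
python3 - <<'E'
from h import *
plan((*(S2W(-.16,.048)),.046,.051))
print(monitor.state()['wrist_torque'])
E
```

```text
t 4.5 p [0.4001 0.2806 0.0489] yaw 0.0488 F [1.9 1.5 5.9] w 0.036 j1,j6 [0.47 1.99]
  d [-0.0136  0.0045  0.0027] a [-0.009  -0.0133 -0.0021]
[ 0.15796998 -0.38751417 -0.09472427]
```

Call:
apply_moves([
  {"dx": -0.003, "dy": 0, "dz": 0, "ax": 0, "ay": 0, "az": 0, "fingers": 0.8},
  {"dx": -0.006, "dy": 0, "dz": 0, "ax": 0, "ay": 0, "az": 0, "fingers": 0.8},
  {"dx": -0.008, "dy": 0, "dz": 0, "ax": 0, "ay": 0, "az": 0, "fingers": 0.8},
  {"dx": -0.01, "dy": 0, "dz": 0, "ax": 0, "ay": 0, "az": 0, "fingers": 0.8},
])

```text
time: 4.9
tcp_pos: [0.3931, 0.2804, 0.049]
eef_rot: [-0.005, 1.0, 0.025, 0.009]
ft_force: [14.4, -3.0, -6.7]
gripper_width: 0.0361
```

```bash
python3 - <<'E'
from h import *
im=snap('scene','s2'); c=im[120:260,330:520]; cv2.imwrite('pics/s2c.png',cv2.resize(c,None,fx=4,fy=4,interpolation=cv2.INTER_CUBIC))
plan((*(S2W(-.16,.048)),.046,.051))
E
```

```text
t 4.95 p [0.3932 0.2804 0.049 ] yaw 0.05 F [10.  -2.9 -3.1] w 0.0357 j1,j6 [0.48 2.  ]
  d [-0.0067  0.0046  0.0028] a [-0.0094 -0.0191 -0.0009]
```

View pics/s2c.png

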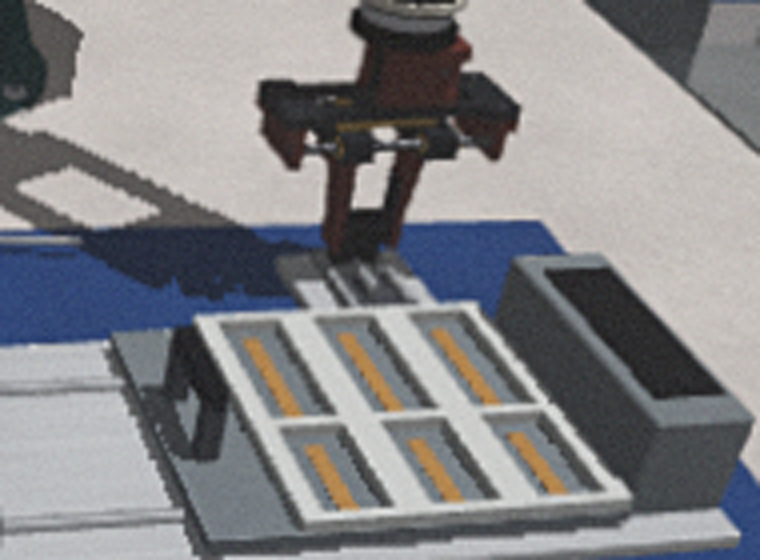

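Call:
apply_moves([
  {"dx": 0.001, "dy": 0, "dz": 0, "ax": 0, "ay": 0, "az": 0, "fingers": 0.4},
  {"dx": 0.001, "dy": 0, "dz": 0, "ax": 0, "ay": 0, "az": 0, "fingers": 0.2},
  {"dx": 0.001, "dy": 0, "dz": 0, "ax": 0, "ay": 0, "az": 0, "fingers": 0.2},
  {"dx": 0.001, "dy": 0, "dz": 0, "ax": 0, "ay": 0, "az": 0, "fingers": 0.2},
  {"dx": 0.001, "dy": 0, "dz": -0.03, "ax": -0.01, "ay": -0.02, "az": 0, "fingers": 0.2},
  {"dx": 0.001, "dy": 0, "dz": -0.07, "ax": -0.01, "ay": -0.02, "az": 0, "fingers": 0.3},
  {"dx": 0.01, "dy": 0, "dz": -0.1, "ax": -0.01, "ay": -0.02, "az": 0, "fingers": 0.4},
  {"dx": 0.04, "dy": 0.03, "dz": -0.1, "ax": -0.01, "ay": -0.02, "az": 0, "fingers": 0.5},
  {"dx": 0.075, "dy": 0.06, "dz": -0.1, "ax": -0.01, "ay": -0.02, "az": 0, "fingers": 0.55},
  {"dx": 0.11, "dy": 0.09, "dz": -0.1, "ax": -0.01, "ay": -0.02, "az": 0, "fingers": 0.55},
  {"dx": 0.145, "dy": 0.12, "dz": -0.1, "ax": -0.01, "ay": -0.02, "az": 0, "fingers": 0.55},
])

```text
time: 6.05
tcp_pos: [0.5426, 0.1656, 0.1506]
eef_rot: [0.0, 1.0, 0.025, -0.001]
ft_force: [0.1, 1.1, -0.9]
gripper_width: 0.0395
```

```bash
python3 - <<'E'
from h import *
plan((*(S2W(.042,-.145)),.12,.051),(*(S2W(.042,-.145)),.065,.051))
E
```

```text
t 6.05 p [0.5426 0.1656 0.1506] yaw 0.0504 F [ 0.1  1.1 -0.9] w 0.0395 j1,j6 [0.17 1.7 ]
  d [0.052  0.0753 0.0306] a [ 0.0005  0.0016 -0.0006]
  d [0.0521 0.0753 0.0856] a [ 0.0005  0.0016 -0.0006]
```

Call:
apply_moves([
  {"dx": 0.03, "dy": 0.04, "dz": 0, "ax": 0, "ay": 0, "az": 0, "fingers": 0.52},
  {"dx": 0.052, "dy": 0.075, "dz": 0.01, "ax": 0, "ay": 0, "az": 0, "fingers": 0.52},
  {"dx": 0.052, "dy": 0.0755, "dz": 0.03, "ax": 0, "ay": 0, "az": 0, "fingers": 0.52},
  {"dx": 0.052, "dy": 0.0755, "dz": 0.03, "ax": 0, "ay": 0, "az": 0, "fingers": 0.52},
])

```text
time: 6.45
tcp_pos: [0.5964, 0.0915, 0.1179]
eef_rot: [0.0, 1.0, 0.024, -0.004]
ft_force: [-0.2, -0.3, -0.5]
gripper_width: 0.0425
```

```bash
python3 - <<'E'
from h import *
plan((*(S2W(.042,-.145)),.065,.051))
im=snap('scene','s3'); c=im[120:260,330:520]; cv2.imwrite('pics/s3c.png',cv2.resize(c,None,fx=4,fy=4,interpolation=cv2.INTER_CUBIC))
E
```

```text
t 6.45 p [0.5964 0.0915 0.1179] yaw 0.0482 F [-0.2 -0.3 -0.5] w 0.0425 j1,j6 [0.04 1.56]
  d [ 0.0024 -0.0014  0.0529] a [ 0.0003  0.0073 -0.0028]
```

View pics/s3c.png

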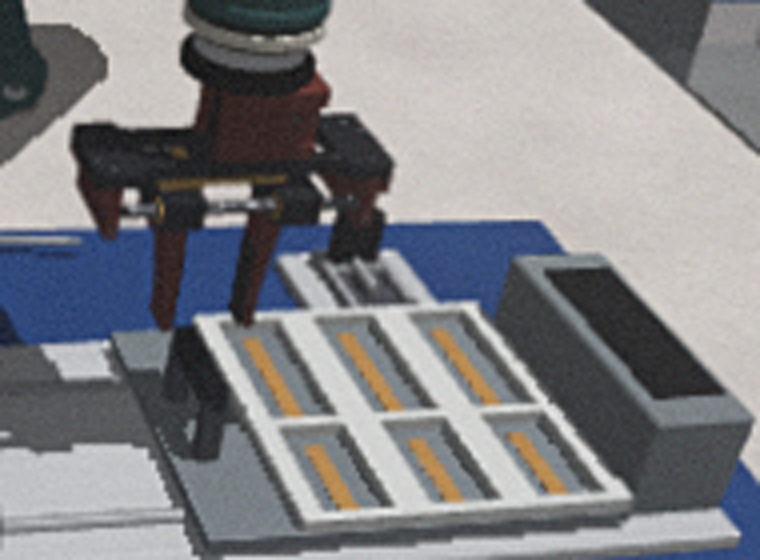

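Call:
apply_moves([
  {"dx": 0.002, "dy": -0.001, "dz": 0.02, "ax": 0, "ay": 0.007, "az": -0.003, "fingers": 0.52},
  {"dx": 0.002, "dy": -0.001, "dz": 0.04, "ax": 0, "ay": 0.007, "az": -0.003, "fingers": 0.52},
  {"dx": 0.002, "dy": -0.001, "dz": 0.053, "ax": 0, "ay": 0.007, "az": -0.003, "fingers": 0.52},
  {"dx": 0.002, "dy": -0.001, "dz": 0.053, "ax": 0, "ay": 0.007, "az": -0.003, "fingers": 0.6},
  {"dx": 0.002, "dy": -0.001, "dz": 0.053, "ax": 0, "ay": 0.007, "az": -0.003, "fingers": 0.75},
  {"dx": 0.002, "dy": -0.001, "dz": 0.053, "ax": 0, "ay": 0.007, "az": -0.003, "fingers": 0.95},
  {"dx": 0.002, "dy": -0.001, "dz": 0.053, "ax": 0, "ay": 0.007, "az": -0.003, "fingers": 0.95},
  {"dx": 0.002, "dy": -0.001, "dz": 0.053, "ax": 0, "ay": 0.007, "az": -0.003, "fingers": 0.95},
  {"dx": 0.002, "dy": -0.001, "dz": 0.053, "ax": 0, "ay": 0.007, "az": -0.003, "fingers": 0.95},
], force=15)

```text
time: 7.4
tcp_pos: [0.5988, 0.0939, 0.0671]
eef_rot: [-0.0, 1.0, 0.026, 0.001]
ft_force: [-1.1, 1.6, 6.7]
gripper_width: 0.0141
```

```bash
python3 - <<'E'
from h import *
plan((*(S2W(.042,-.145-.12)),.065,.051))
E
```

```text
t 7.4 p [0.5988 0.0939 0.0671] yaw 0.0519 F [-1.1  1.6  6.7] w 0.0141 j1,j6 [0.04 1.56]
  d [-0.0006  0.1209  0.0021] a [-0.0005 -0.0025  0.0009]
```

Call:
apply_moves([
  {"dx": 0, "dy": 0.005, "dz": 0, "ax": 0, "ay": 0, "az": 0, "fingers": 0.95},
  {"dx": 0, "dy": 0.015, "dz": 0, "ax": 0, "ay": 0, "az": 0, "fingers": 0.95},
  {"dx": 0, "dy": 0.027, "dz": 0, "ax": 0, "ay": 0, "az": 0, "fingers": 0.95},
  {"dx": 0, "dy": 0.039, "dz": 0, "ax": 0, "ay": 0, "az": 0, "fingers": 0.95},
  {"dx": 0, "dy": 0.051, "dz": 0, "ax": 0, "ay": 0, "az": 0, "fingers": 0.95},
  {"dx": 0, "dy": 0.063, "dz": 0, "ax": 0, "ay": 0, "az": 0, "fingers": 0.95},
  {"dx": 0, "dy": 0.075, "dz": 0, "ax": 0, "ay": 0, "az": 0, "fingers": 0.95},
  {"dx": 0, "dy": 0.087, "dz": 0, "ax": 0, "ay": 0, "az": 0, "fingers": 0.95},
  {"dx": 0, "dy": 0.097, "dz": 0, "ax": 0, "ay": 0, "az": 0, "fingers": 0.95},
  {"dx": 0, "dy": 0.105, "dz": 0, "ax": 0, "ay": 0, "az": 0, "fingers": 0.95},
  {"dx": 0, "dy": 0.112, "dz": 0, "ax": 0, "ay": 0, "az": 0, "fingers": 0.95},
])

```text
time: 8.5
tcp_pos: [0.6036, -0.0192, 0.0671]
eef_rot: [-0.0, 1.0, 0.026, 0.0]
ft_force: [-3.9, 3.1, 6.4]
gripper_width: 0.0139
```

```bash
python3 - <<'E'
from h import *
plan((*(S2W(.042,-.145-.12)),.067,.051))
E
```

```text
t 8.5 p [ 0.6036 -0.0192  0.0671] yaw 0.0515 F [-3.9  3.1  6.4] w 0.0139 j1,j6 [-0.15  1.37]
  d [0.0005 0.0076 0.0001] a [-0.0004 -0.0007  0.0005]
```

Call:
apply_moves([
  {"dx": 0, "dy": 0.003, "dz": 0, "ax": 0, "ay": 0, "az": 0, "fingers": 0.95},
  {"dx": 0, "dy": 0.006, "dz": 0, "ax": 0, "ay": 0, "az": 0, "fingers": 0.95},
  {"dx": 0, "dy": 0.008, "dz": 0, "ax": 0, "ay": 0, "az": 0, "fingers": 0.95},
  {"dx": 0, "dy": 0.01, "dz": 0, "ax": 0, "ay": 0, "az": 0, "fingers": 0.95},
  {"dx": 0, "dy": 0.011, "dz": 0, "ax": 0, "ay": 0, "az": 0, "fingers": 0.95},
])

```text
time: 9.0
tcp_pos: [0.6038, -0.0243, 0.067]
eef_rot: [-0.005, 1.0, 0.024, 0.0]
ft_force: [0.6, 29.7, 5.7]
gripper_width: 0.014
```

```bash
python3 - <<'E'
from h import *
plan((*(S2W(.042,-.145-.12)),.067,.051))
im=snap('top','t4')
for p in packinfo(im): print(p)
for p in yellow(im): print(p)
E
```

```text
t 9.0 p [ 0.6038 -0.0243  0.067 ] yaw 0.0486 F [ 0.6 29.7  5.7] w 0.014 j1,j6 [-0.16  1.35]
  d [ 0.0006  0.0026 -0.    ] a [-0.0105 -0.0006 -0.0024]
(array([306., 264.]), 0.3867, -0.2588, 48.2, 29.5, 20.8)
(array([343., 248.]), 0.4455, -0.3799, 81.8, 34.9, 12.8)
(array([276., 243.]), 0.4556, -0.1567, 80.8, 26.7, 2.9)
(array([546., 228.]), 0.5512, -1.0922, 90.5, 28.5, -87.4)
(array([310., 225.]), 0.5176, -0.2695, 51.7, 35.0, -8.8)
(array([242., 226.]), 0.5138, -0.0359, 68.3, 60.6, 3.0)
(array([282., 199.]), 0.6, -0.1695, 41.8, 34.0, 3.0)
(array([343., 204.]), 0.5961, -0.3769, 81.1, 35.4, 9.3)
(array([307., 159.]), 0.7485, -0.2468, 60.6, 36.3, 31.0)
(array([273., 148.]), 0.7836, -0.1291, 51.0, 50.4, 46.8)
(array([311.6, 153.4]), np.int32(64), array([ 0.7746, -0.2648]))
(array([178.5, 178.8]), np.int32(52), array([0.659 , 0.1927]))
(array([177.1, 205. ]), np.int32(53), array([0.5663, 0.1889]))
(array([532.9, 344.9]), np.int32(30), array([ 0.1469, -1.0398]))
```

Call:
apply_moves([
  {"dx": 0, "dy": 0.003, "dz": 0, "ax": 0, "ay": 0, "az": 0, "fingers": 0.7},
  {"dx": 0, "dy": 0.0, "dz": 0, "ax": 0, "ay": 0, "az": 0, "fingers": 0.6},
  {"dx": 0, "dy": 0.0, "dz": 0, "ax": 0, "ay": 0, "az": 0, "fingers": 0.6},
  {"dx": 0, "dy": 0.0, "dz": 0, "ax": 0, "ay": 0, "az": 0, "fingers": 0.6},
  {"dx": 0, "dy": 0.0, "dz": -0.03, "ax": 0, "ay": 0, "az": 0, "fingers": 0.5},
  {"dx": -0.01, "dy": 0.0, "dz": -0.07, "ax": 0, "ay": 0, "az": 0, "fingers": 0.3},
  {"dx": -0.03, "dy": 0.03, "dz": -0.11, "ax": -0.01, "ay": 0, "az": 0, "fingers": 0.1},
  {"dx": -0.06, "dy": 0.06, "dz": -0.13, "ax": -0.01, "ay": 0, "az": 0, "fingers": 0},
  {"dx": -0.1, "dy": 0.09, "dz": -0.15, "ax": -0.01, "ay": 0, "az": 0, "fingers": 0},
  {"dx": -0.14, "dy": 0.11, "dz": -0.15, "ax": -0.01, "ay": 0, "az": 0, "fingers": 0},
])

```text
time: 10.05
tcp_pos: [0.4704, -0.1454, 0.2185]
eef_rot: [0.002, 1.0, 0.024, 0.003]
ft_force: [-0.0, -0.9, -0.6]
gripper_width: 0.0798
```

```bash
python3 - <<'E'
from h import *
plan((.4555,-.164,.1,-.05),(.4555,-.164,.02,-.05))
im=snap('top','t5')
for p in packinfo(im): print(p)
for p in yellow(im): print(p)
c=im[150:290,95:360]; cv2.imwrite('pics/t5c.png',cv2.resize(c,None,fx=3,fy=3,interpolation=cv2.INTER_CUBIC))
im=snap('scene','s5')
for p in yellow(im,'scene'): print(p)
c=im[120:290,150:520]; cv2.imwrite('pics/s5c.png',cv2.resize(c,None,fx=2.1,fy=2.1,interpolation=cv2.INTER_CUBIC))
E
```

```text
t 10.05 p [ 0.4704 -0.1454  0.2185] yaw 0.0488 F [-0.  -0.9 -0.6] w 0.0798 j1,j6 [-0.44  1.08]
  d [-0.0166  0.0174  0.1184] a [ 0.0033 -0.0063  0.0987]
  d [-0.017   0.0171  0.1984] a [ 0.0033 -0.0063  0.0987]
(array([308., 302.]), 0.2653, -0.2685, 86.4, 61.0, -16.3)
(array([141., 290.]), 0.2513, 0.2886, 245.1, 97.0, 89.9)
(array([343., 248.]), 0.4456, -0.3802, 81.7, 34.5, 13.0)
(array([546., 228.]), 0.5512, -1.0922, 90.5, 28.5, -87.4)
(array([310., 226.]), 0.5173, -0.2694, 52.3, 35.0, -8.8)
(array([343., 204.]), 0.5958, -0.377, 81.3, 35.3, 8.5)
(array([307., 159.]), 0.7487, -0.2459, 60.9, 34.6, 27.9)
(array([273., 148.]), 0.7836, -0.1308, 52.3, 51.2, -87.0)
(array([311.6, 153.4]), np.int32(64), array([ 0.7746, -0.2648]))
(array([178.5, 178.8]), np.int32(51), array([0.6589, 0.1928]))
(array([198.5, 179. ]), np.int32(51), array([0.6618, 0.1229]))
(array([218.6, 179.7]), np.int32(63), array([0.6629, 0.0528]))
(array([176.8, 209.5]), np.int32(81), array([0.5506, 0.1883]))
(array([197.2, 209.4]), np.int32(82), array([0.5547, 0.1181]))
(array([217.5, 210.1]), np.int32(90), array([0.5558, 0.0483]))
(array([532.9, 355.1]), np.int32(32), array([ 0.1129, -1.0392]))
(array([405.2, 214. ]), np.int32(63), array([0.5556, 0.1855]))
(array([355.1, 216.6]), np.int32(73), array([0.561, 0.046]))
(array([380.3, 214.8]), np.int32(69), array([0.5561, 0.1161]))
(array([235.6, 228.3]), np.int32(92), array([ 0.5964, -0.2688]))
(array([420.2, 238.3]), np.int32(61), array([0.6613, 0.1904]))
(array([393.8, 240.4]), np.int32(58), array([0.6658, 0.121 ]))
(array([366.2, 241.7]), np.int32(67), array([0.6668, 0.0507]))
```

View pics/t5c.png

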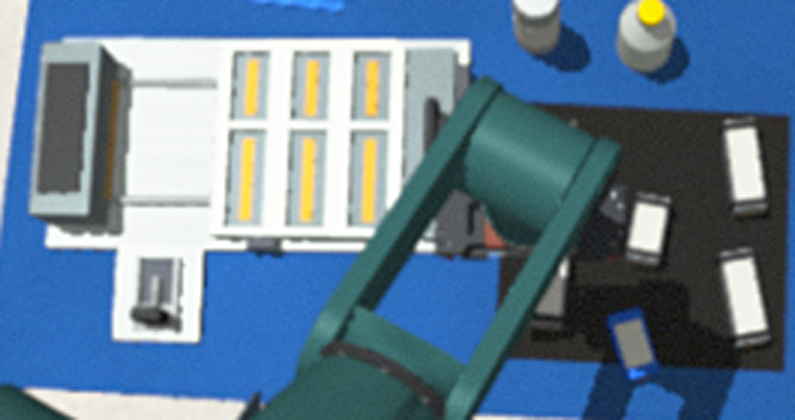

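View pics/s5c.png

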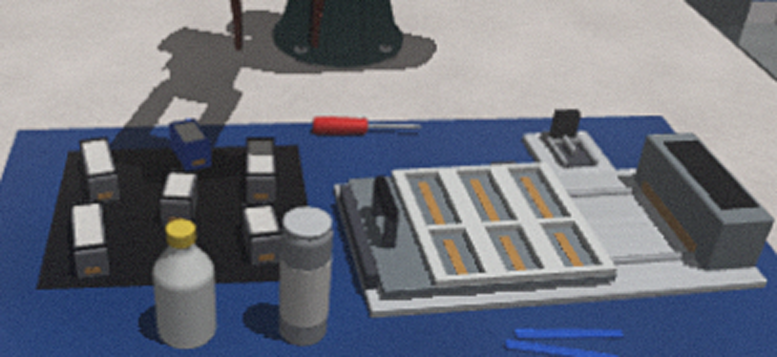

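```bash
python3 - <<'E'
from h import *
for a in ('s5','scene0'):
    s=cv2.imread(f'pics/{a}.png')
    for p in packinfo(s,'scene',lo=20):
        if .35<p[1]<.65 and p[2]<-.14: print(a,p)
E
```

```text
s5 (array([274., 224.]), 0.5975, -0.1719, 47.7, 30.5, 7.5)
s5 (array([191., 227.]), 0.5972, -0.3791, 77.8, 30.2, 9.6)
s5 (array([235., 208.]), 0.5185, -0.2723, 44.2, 31.1, -5.8)
s5 (array([274., 198.]), 0.4746, -0.1661, 35.7, 30.6, -2.8)
s5 (array([196., 194.]), 0.4463, -0.3827, 78.5, 30.6, 12.5)
scene0 (array([274., 224.]), 0.5976, -0.172, 47.7, 30.8, 7.9)
scene0 (array([191., 227.]), 0.5972, -0.3791, 78.0, 30.4, 8.8)
scene0 (array([235., 208.]), 0.5185, -0.2723, 44.2, 31.1, -5.8)
scene0 (array([274., 194.]), 0.4558, -0.1654, 73.6, 31.2, -3.7)
scene0 (array([196., 194.]), 0.4462, -0.3825, 78.4, 30.8, 13.1)
```

Call:
apply_moves([
  {"dx": -0.017, "dy": 0.017, "dz": 0.03, "ax": 0.003, "ay": -0.006, "az": 0.05, "fingers": 0},
  {"dx": -0.017, "dy": 0.017, "dz": 0.06, "ax": 0.003, "ay": -0.006, "az": 0.099, "fingers": 0},
  {"dx": -0.017, "dy": 0.017, "dz": 0.09, "ax": 0.003, "ay": -0.006, "az": 0.099, "fingers": 0},
  {"dx": -0.017, "dy": 0.017, "dz": 0.11, "ax": 0.003, "ay": -0.006, "az": 0.099, "fingers": 0},
  {"dx": -0.017, "dy": 0.017, "dz": 0.11, "ax": 0.003, "ay": -0.006, "az": 0.099, "fingers": 0},
])

```text
time: 10.65
tcp_pos: [0.4465, -0.1619, 0.1038]
eef_rot: [-0.002, 1.0, -0.027, -0.006]
ft_force: [-0.2, 0.3, -0.0]
gripper_width: 0.0875
```

```bash
python3 - <<'E'
from h import *
plan((.4555,-.164,.026,-.05))
im=snap('scene','s6')
for p in packinfo(im,'scene',lo=20):
        if .35<p[1]<.65 and p[2]<-.14: print(p)
c=im[120:290,150:370]; cv2.imwrite('pics/s6c.png',cv2.resize(c,None,fx=3.5,fy=3.5,interpolation=cv2.INTER_CUBIC))
E
```

```text
t 10.65 p [ 0.4465 -0.1619  0.1038] yaw -0.0544 F [-0.2  0.3 -0. ] w 0.0875 j1,j6 [-0.49  1.14]
  d [0.0101 0.0019 0.0777] a [-0.0039  0.0129 -0.0045]
(array([274., 224.]), 0.5978, -0.1718, 48.0, 30.6, 7.9)
(array([191., 227.]), 0.5971, -0.379, 77.8, 30.4, 9.8)
(array([235., 208.]), 0.5185, -0.2723, 44.2, 31.1, -5.8)
(array([274., 198.]), 0.4747, -0.1661, 35.8, 30.2, -3.7)
(array([196., 194.]), 0.4462, -0.3825, 78.4, 30.8, 13.1)
```

View pics/s6c.png

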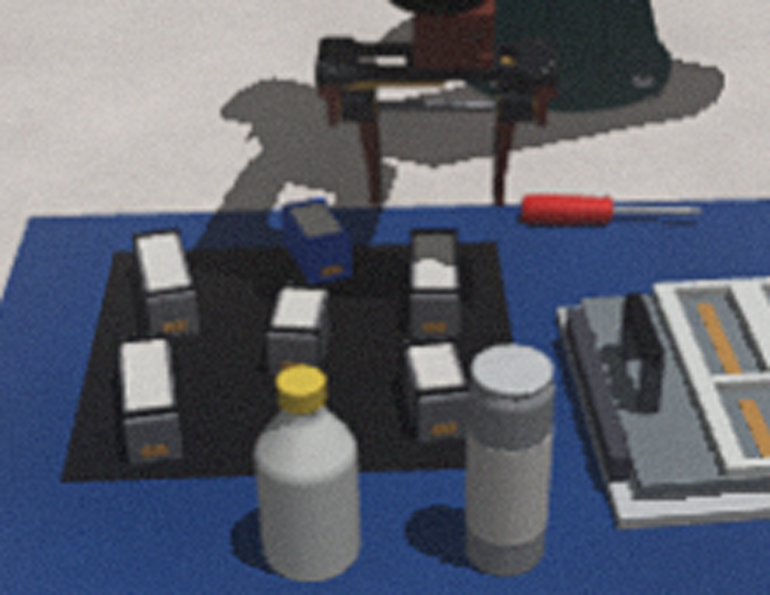

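Call:
apply_moves([
  {"dx": 0.01, "dy": 0.002, "dz": 0.02, "ax": -0.004, "ay": 0.013, "az": -0.004, "fingers": 0},
  {"dx": 0.01, "dy": 0.002, "dz": 0.04, "ax": -0.004, "ay": 0.013, "az": -0.004, "fingers": 0},
  {"dx": 0.01, "dy": 0.002, "dz": 0.06, "ax": -0.004, "ay": 0.013, "az": -0.004, "fingers": 0},
  {"dx": 0.01, "dy": 0.002, "dz": 0.072, "ax": -0.004, "ay": 0.013, "az": -0.004, "fingers": 0},
  {"dx": 0.01, "dy": 0.002, "dz": 0.076, "ax": -0.004, "ay": 0.013, "az": -0.004, "fingers": 0},
  {"dx": 0.01, "dy": 0.002, "dz": 0.076, "ax": -0.004, "ay": 0.013, "az": -0.004, "fingers": 0},
])

```text
time: 11.3
tcp_pos: [0.457, -0.1647, 0.0294]
eef_rot: [0.001, 1.0, -0.025, 0.001]
ft_force: [-0.6, -0.1, -0.3]
gripper_width: 0.0878
```

```bash
python3 - <<'E'
from h import *
plan((.4555,-.164,.026,-.05))
E
```

```text
t 11.3 p [ 0.457  -0.1647  0.0294] yaw -0.0501 F [-0.6 -0.1 -0.3] w 0.0878 j1,j6 [-0.49  1.13]
  d [-0.0015 -0.0006  0.0034] a [ 0.0012 -0.0024 -0.0001]
```

Close (30 N), then lift a bit.

Call:
apply_moves([
  {"dx": -0.0015, "dy": 0, "dz": 0.003, "ax": 0, "ay": 0, "az": 0, "fingers": 0.3},
  {"dx": -0.0015, "dy": 0, "dz": 0.003, "ax": 0, "ay": 0, "az": 0, "fingers": 0.5},
  {"dx": -0.0015, "dy": 0, "dz": 0.003, "ax": 0, "ay": 0, "az": 0, "fingers": 0.7},
  {"dx": -0.0015, "dy": 0, "dz": 0.003, "ax": 0, "ay": 0, "az": 0, "fingers": 0.8},
  {"dx": -0.0015, "dy": 0, "dz": 0.003, "ax": 0, "ay": 0, "az": 0, "fingers": 0.8},
  {"dx": -0.0015, "dy": 0, "dz": 0.003, "ax": 0, "ay": 0, "az": 0, "fingers": 0.8},
  {"dx": -0.0015, "dy": 0, "dz": 0.003, "ax": 0, "ay": 0, "az": 0, "fingers": 0.8},
  {"dx": -0.0015, "dy": 0, "dz": 0.003, "ax": 0, "ay": 0, "az": 0, "fingers": 0.8},
  {"dx": -0.0015, "dy": 0, "dz": 0.003, "ax": 0, "ay": 0, "az": 0, "fingers": 0.8},
], force=30)

```text
time: 12.2
tcp_pos: [0.4556, -0.1646, 0.0264]
eef_rot: [0.001, 1.0, -0.025, 0.001]
ft_force: [0.2, 0.6, 1.6]
gripper_width: 0.0379
```

```bash
cat >> h.py <<'E'
def Bay(row,k):
    """row 'L'/'S', k in -1,0,1 ; mean of both views, carriage out"""
    O=(.5555,.1171); return S2W(0 if row=='L' else .108,.07*k,O)
E
python3 - <<'E'
from h import *
for k in (-1,0,1): print(k,Bay('L',k),Bay('S',k))
plan((.4555,-.164,.15,-.05),(*Bay('L',1),.15,.051))
E
```

```text
-1 [0.55906845 0.04719102] [0.66692803 0.05269663]
0 [0.5555 0.1171] [0.66335958 0.12260561]
1 [0.55193155 0.18700898] [0.65979112 0.1925146 ]
t 12.2 p [ 0.4556 -0.1646  0.0264] yaw -0.0501 F [0.2 0.6 1.6] w 0.0379 j1,j6 [-0.49  1.13]
  d [ 0.0002 -0.0005 -0.1236] a [ 0.0012 -0.0025 -0.0001]
  d [ 0.079  -0.3559 -0.1238] a [ 0.0014 -0.0025 -0.1011]
```

Call:
apply_moves([
  {"dx": 0, "dy": 0, "dz": -0.025, "ax": 0, "ay": 0, "az": 0, "fingers": 0.8},
  {"dx": 0, "dy": 0, "dz": -0.06, "ax": 0, "ay": 0, "az": 0, "fingers": 0.8},
  {"dx": 0, "dy": 0, "dz": -0.1, "ax": 0, "ay": 0, "az": 0, "fingers": 0.8},
  {"dx": 0.005, "dy": -0.03, "dz": -0.13, "ax": 0, "ay": 0, "az": -0.02, "fingers": 0.8},
  {"dx": 0.02, "dy": -0.07, "dz": -0.13, "ax": 0, "ay": 0, "az": -0.04, "fingers": 0.8},
  {"dx": 0.03, "dy": -0.115, "dz": -0.13, "ax": 0, "ay": 0, "az": -0.06, "fingers": 0.8},
  {"dx": 0.04, "dy": -0.16, "dz": -0.13, "ax": 0, "ay": 0, "az": -0.08, "fingers": 0.8},
  {"dx": 0.05, "dy": -0.205, "dz": -0.13, "ax": 0, "ay": 0, "az": -0.1, "fingers": 0.8},
  {"dx": 0.06, "dy": -0.25, "dz": -0.13, "ax": 0, "ay": 0, "az": -0.1, "fingers": 0.8},
  {"dx": 0.07, "dy": -0.29, "dz": -0.13, "ax": 0, "ay": 0, "az": -0.1, "fingers": 0.8},
  {"dx": 0.078, "dy": -0.33, "dz": -0.13, "ax": 0, "ay": 0, "az": -0.1, "fingers": 0.8},
  {"dx": 0.079, "dy": -0.356, "dz": -0.125, "ax": 0, "ay": 0, "az": -0.1, "fingers": 0.8},
])

```text
time: 13.4
tcp_pos: [0.5531, 0.19, 0.1512]
eef_rot: [0.0, 1.0, 0.026, 0.002]
ft_force: [0.7, -1.8, -2.4]
gripper_width: 0.038
```

```bash
python3 - <<'E'
from h import *
plan((*Bay('L',1),.15,.051),(*Bay('L',1),.058,.051))
im=snap('scene','s7')
for p in packinfo(im,'scene',z=.163,lo=20):
   print(p)
c=im[100:270,300:520]; cv2.imwrite('pics/s7c.png',cv2.resize(c,None,fx=3.5,fy=3.5,interpolation=cv2.INTER_CUBIC))
E
```

```text
t 13.4 p [0.5531 0.19   0.1512] yaw 0.0513 F [ 0.7 -1.8 -2.4] w 0.038 j1,j6 [0.21 1.73]
  d [-0.0013  0.003   0.0012] a [ 0.0007 -0.004   0.0003]
  d [-0.0017  0.0029  0.0932] a [ 0.0007 -0.004   0.0003]
(array([239., 248.]), 0.8357, -0.251, 48.1, 47.3, 28.3)
(array([296., 225.]), 0.7682, -0.1356, 45.3, 44.4, 27.0)
(array([274., 224.]), 0.7629, -0.1812, 38.8, 24.5, 7.5)
(array([191., 227.]), 0.7625, -0.3473, 63.3, 24.8, 9.2)
(array([235., 208.]), 0.6995, -0.2614, 36.0, 24.8, -7.2)
(array([196., 194.]), 0.6414, -0.3499, 62.8, 24.9, 13.7)
(array([421., 176.]), 0.5811, 0.1929, 30.7, 14.8, 88.1)
(array([420., 158.]), 0.486, 0.2211, 94.3, 26.2, -26.7)
(array([532., 110.]), 0.0967, 0.7996, 375.0, 37.0, -36.5)
(array([  4., 111.]), 0.0434, -1.094, 475.9, 30.6, 31.5)
(array([219.,  93.]), -0.0641, -0.3342, 258.3, 90.0, 87.1)
(array([275.,  91.]), -0.0672, -0.1323, 132.0, 91.5, 88.3)
(array([378.,  89.]), -0.0751, 0.2963, 423.7, 183.3, -59.5)
(array([92., 91.]), -0.2056, -0.795, 378.7, 325.5, 0.3)
(array([482.,  86.]), -0.2084, 0.691, 377.4, 315.8, -0.7)
(array([145.,  81.]), -0.2393, -0.6692, 422.4, 261.5, 25.5)
(array([409.,  71.]), -0.3305, 0.4658, 155.9, 100.0, -20.0)
```

View pics/s7c.png

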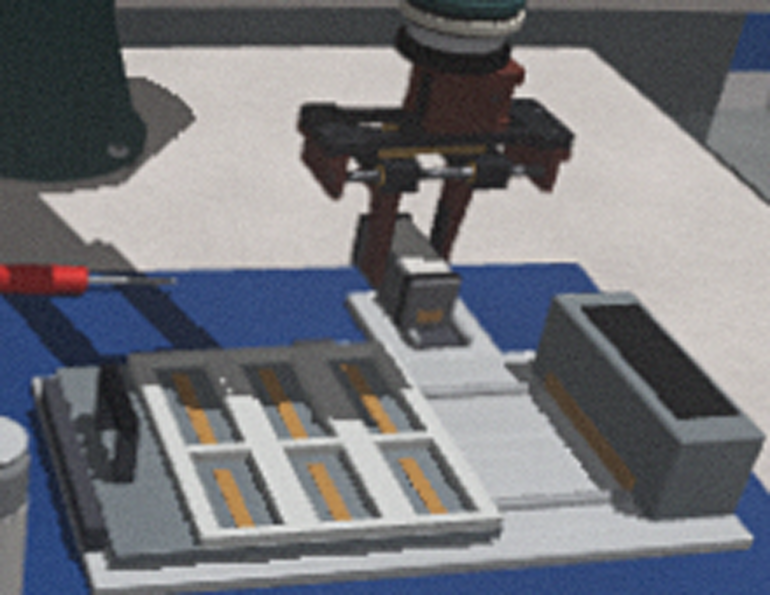

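```bash
python3 - <<'E'
from h import *
f=lambda a:np.array(a)/3.5+[300,100]
print(unproj('scene',f([[403,284],[458,280]]),.1652).round(4))
print(proj('scene',[[.5531+.0525-.001,.19+.0027-.019,.1652],[.5531+.0525+.001,.19+.0027+.019,.1652]])@np.eye(2)*3.5-np.array([300,100])*3.5)
E
```

```text
[[0.6112 0.1662 0.1652]
 [0.6072 0.2073 0.1652]]
[[410.31278043 278.92773236]
 [463.76859626 279.43742222]]
```

Call:
apply_moves([
  {"dx": -0.0015, "dy": 0.002, "dz": 0.02, "ax": 0, "ay": -0.003, "az": 0, "fingers": 0.8},
  {"dx": -0.0015, "dy": 0.0025, "dz": 0.04, "ax": 0, "ay": -0.003, "az": 0, "fingers": 0.8},
  {"dx": -0.0015, "dy": 0.0025, "dz": 0.06, "ax": 0, "ay": -0.003, "az": 0, "fingers": 0.8},
  {"dx": -0.0015, "dy": 0.0025, "dz": 0.072, "ax": 0, "ay": -0.003, "az": 0, "fingers": 0.8},
  {"dx": -0.0015, "dy": 0.0025, "dz": 0.078, "ax": 0, "ay": -0.003, "az": 0, "fingers": 0.8},
  {"dx": -0.0015, "dy": 0.0025, "dz": 0.078, "ax": 0, "ay": -0.003, "az": 0, "fingers": 0.8},
  {"dx": -0.0015, "dy": 0.0025, "dz": 0.078, "ax": 0, "ay": -0.003, "az": 0, "fingers": 0.8},
])

```text
time: 14.15
tcp_pos: [0.5516, 0.1903, 0.0726]
eef_rot: [-0.001, 1.0, 0.026, 0.0]
ft_force: [0.3, -0.6, -2.3]
gripper_width: 0.0379
```

```bash
python3 - <<'E'
from h import *
plan((*Bay('L',1),.056,.051))
im=snap('scene','s8')
c=im[100:270,300:520]; cv2.imwrite('pics/s8c.png',cv2.resize(c,None,fx=3.5,fy=3.5,interpolation=cv2.INTER_CUBIC))
E
```

```text
t 14.15 p [0.5516 0.1903 0.0726] yaw 0.0518 F [ 0.3 -0.6 -2.3] w 0.0379 j1,j6 [0.21 1.73]
  d [0.0002 0.0033 0.0166] a [-0.0015 -0.0004  0.0008]
```

View pics/s8c.png

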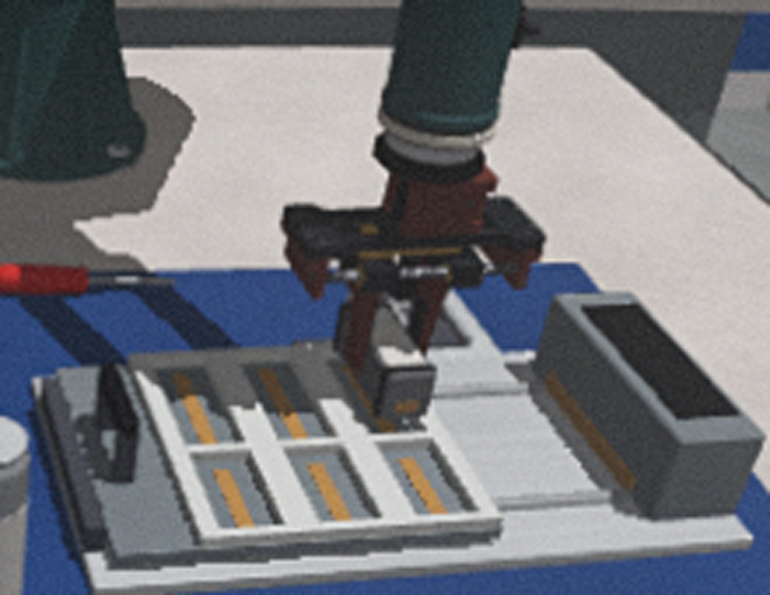

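Call:
apply_moves([
  {"dx": 0, "dy": 0.003, "dz": 0, "ax": 0, "ay": 0, "az": 0, "fingers": 0.8},
  {"dx": 0, "dy": 0.003, "dz": 0.004, "ax": 0, "ay": 0, "az": 0, "fingers": 0.8},
  {"dx": 0, "dy": 0.003, "dz": 0.008, "ax": 0, "ay": 0, "az": 0, "fingers": 0.8},
  {"dx": 0, "dy": 0.003, "dz": 0.012, "ax": 0, "ay": 0, "az": 0, "fingers": 0.8},
  {"dx": 0, "dy": 0.003, "dz": 0.016, "ax": 0, "ay": 0, "az": 0, "fingers": 0.8},
  {"dx": 0, "dy": 0.003, "dz": 0.016, "ax": 0, "ay": 0, "az": 0, "fingers": 0.8},
])

```text
time: 14.8
tcp_pos: [0.5514, 0.1873, 0.0561]
eef_rot: [-0.001, 1.0, 0.026, -0.0]
ft_force: [-0.5, 0.8, -3.0]
gripper_width: 0.0378
```

```bash
python3 - <<'E'
from h import *
plan((*Bay('L',1),.054,.051))
im=snap('scene','s9')
c=im[100:270,300:520]; cv2.imwrite('pics/s9c.png',cv2.resize(c,None,fx=3.5,fy=3.5,interpolation=cv2.INTER_CUBIC))
E
```

```text
t 14.8 p [0.5514 0.1873 0.0561] yaw 0.0518 F [-0.5  0.8 -3. ] w 0.0378 j1,j6 [0.21 1.73]
  d [0.0006 0.0003 0.0021] a [-0.0014  0.0004  0.0008]
```

View pics/s9c.png

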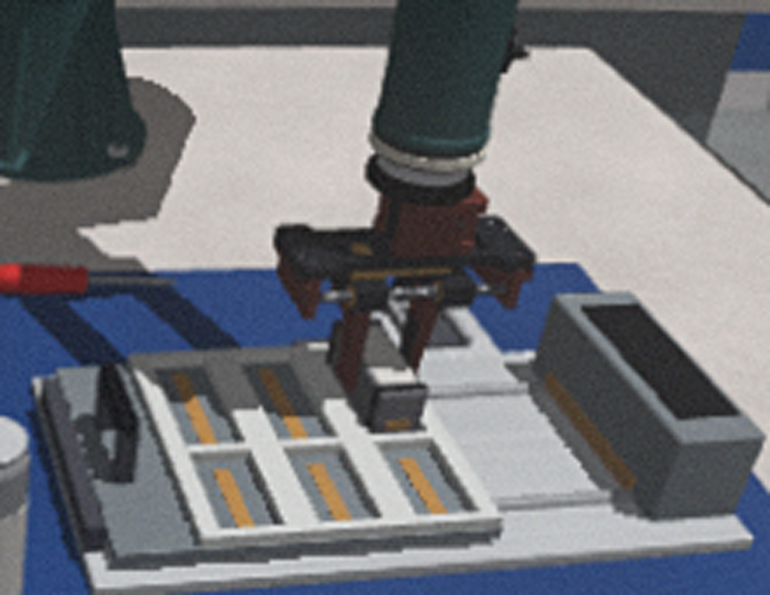

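Call:
apply_moves([
  {"dx": 0, "dy": 0, "dz": 0.001, "ax": 0, "ay": 0, "az": 0, "fingers": 0.8},
  {"dx": 0, "dy": 0, "dz": 0.002, "ax": 0, "ay": 0, "az": 0, "fingers": 0.8},
  {"dx": 0, "dy": 0, "dz": 0.002, "ax": 0, "ay": 0, "az": 0, "fingers": 0.5},
  {"dx": 0, "dy": 0, "dz": 0.002, "ax": 0, "ay": 0, "az": 0, "fingers": 0.35},
  {"dx": 0, "dy": 0, "dz": 0.002, "ax": 0, "ay": 0, "az": 0, "fingers": 0.35},
  {"dx": 0, "dy": 0, "dz": 0.002, "ax": 0, "ay": 0, "az": 0, "fingers": 0.35},
  {"dx": 0, "dy": 0, "dz": -0.02, "ax": 0, "ay": 0, "az": 0, "fingers": 0.35},
  {"dx": 0, "dy": 0, "dz": -0.05, "ax": 0, "ay": 0, "az": 0, "fingers": 0.35},
  {"dx": 0, "dy": 0.02, "dz": -0.09, "ax": 0, "ay": 0, "az": 0, "fingers": 0.2},
  {"dx": -0.01, "dy": 0.06, "dz": -0.11, "ax": 0, "ay": 0, "az": 0, "fingers": 0},
  {"dx": -0.02, "dy": 0.105, "dz": -0.12, "ax": 0, "ay": 0, "az": 0, "fingers": 0},
  {"dx": -0.02, "dy": 0.15, "dz": -0.12, "ax": 0, "ay": 0, "az": 0, "fingers": 0},
])

```text
time: 16.05
tcp_pos: [0.5393, 0.0353, 0.1782]
eef_rot: [-0.001, 1.0, 0.027, 0.001]
ft_force: [0.7, -0.0, 0.2]
gripper_width: 0.0855
```

```bash
python3 - <<'E'
from h import *
im=snap('scene','s10')
for p in packinfo(im,'scene',lo=20):
        if .35<p[1]<.65 and p[2]<-.14: print(p)
c=im[100:270,300:520]; cv2.imwrite('pics/s10c.png',cv2.resize(c,None,fx=3.5,fy=3.5,interpolation=cv2.INTER_CUBIC))
im=snap('top','t10')
for p in packinfo(im):
        if .35<p[1]<.65 and p[2]<-.14: print(p)
plan((.4462,-.3815,.1,.225))
E
```

```text
(array([274., 224.]), 0.5978, -0.1719, 48.1, 30.5, 7.5)
(array([191., 227.]), 0.597, -0.379, 78.6, 30.5, 9.6)
(array([235., 208.]), 0.5185, -0.2723, 44.2, 31.1, -5.8)
(array([196., 194.]), 0.4462, -0.3825, 78.4, 30.8, 13.1)
(array([306., 264.]), 0.3867, -0.2588, 48.2, 29.5, 20.8)
(array([343., 248.]), 0.4456, -0.3802, 81.7, 34.5, 13.0)
(array([546., 228.]), 0.5512, -1.0922, 90.5, 28.5, -87.4)
(array([310., 225.]), 0.5176, -0.2695, 51.7, 35.0, -8.8)
(array([282., 201.]), 0.5966, -0.1697, 48.7, 34.0, 3.0)
(array([343., 204.]), 0.5958, -0.377, 81.3, 35.3, 8.5)
t 16.15 p [0.54   0.0318 0.177 ] yaw 0.0476 F [ 0.6  0.4 -0.8] w 0.0875 j1,j6 [-0.07  1.45]
  d [-0.1135  0.4083  0.0771] a [ 0.0008 -0.0018 -0.1774]
```

View pics/s10c.png

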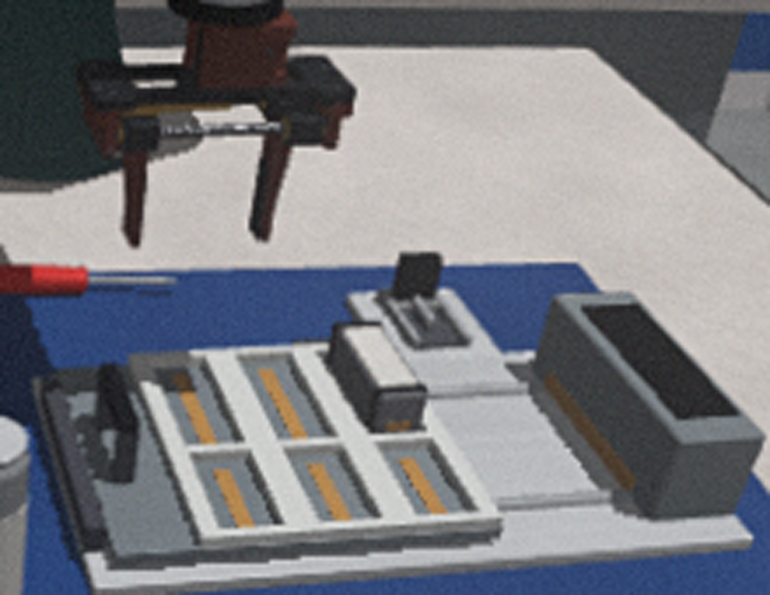

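Call:
apply_moves([
  {"dx": -0.01, "dy": 0.04, "dz": 0, "ax": 0, "ay": 0, "az": -0.02, "fingers": 0},
  {"dx": -0.025, "dy": 0.085, "dz": 0, "ax": 0, "ay": 0, "az": -0.05, "fingers": 0},
  {"dx": -0.04, "dy": 0.13, "dz": 0, "ax": 0, "ay": 0, "az": -0.08, "fingers": 0},
  {"dx": -0.055, "dy": 0.175, "dz": 0, "ax": 0, "ay": 0, "az": -0.11, "fingers": 0},
  {"dx": -0.07, "dy": 0.22, "dz": 0, "ax": 0, "ay": 0, "az": -0.14, "fingers": 0},
  {"dx": -0.08, "dy": 0.265, "dz": 0.01, "ax": 0, "ay": 0, "az": -0.17, "fingers": 0},
  {"dx": -0.09, "dy": 0.31, "dz": 0.02, "ax": 0, "ay": 0, "az": -0.178, "fingers": 0},
  {"dx": -0.1, "dy": 0.35, "dz": 0.03, "ax": 0, "ay": 0, "az": -0.178, "fingers": 0},
  {"dx": -0.108, "dy": 0.38, "dz": 0.045, "ax": 0, "ay": 0, "az": -0.178, "fingers": 0},
  {"dx": -0.1135, "dy": 0.4, "dz": 0.06, "ax": 0, "ay": 0, "az": -0.178, "fingers": 0},
  {"dx": -0.1135, "dy": 0.408, "dz": 0.075, "ax": 0, "ay": 0, "az": -0.178, "fingers": 0},
  {"dx": -0.1135, "dy": 0.408, "dz": 0.077, "ax": 0, "ay": 0, "az": -0.178, "fingers": 0},
])

```text
time: 17.35
tcp_pos: [0.4457, -0.3804, 0.098]
eef_rot: [-0.001, 0.994, 0.112, 0.0]
ft_force: [0.9, 0.8, 0.2]
gripper_width: 0.0879
```

```bash
python3 - <<'E'
from h import *
im=snap('scene','s11')
for p in packinfo(im,'scene',lo=20):
        if .35<p[1]<.65 and p[2]<-.14: print(p)
plan((.446,-.3815,.026,.227))
E
```

```text
(array([274., 224.]), 0.5978, -0.1719, 48.0, 30.8, 7.9)
(array([191., 227.]), 0.5971, -0.379, 79.0, 31.1, 8.8)
(array([235., 208.]), 0.5185, -0.2719, 44.9, 30.9, -7.2)
(array([197., 197.]), 0.461, -0.3793, 47.7, 30.5, 14.9)
(array([182., 179.]), 0.3526, -0.4328, 38.6, 24.4, 16.8)
(array([222., 178.]), 0.3607, -0.3179, 53.1, 32.2, 67.3)
t 17.4 p [ 0.4458 -0.3796  0.0986] yaw 0.2253 F [-0.2  1.2  1. ] w 0.0877 j1,j6 [-0.82  0.52]
  d [-0.0003  0.002   0.0726] a [-0.0021 -0.0006 -0.0017]
```

Call:
apply_moves([
  {"dx": 0, "dy": 0.002, "dz": 0.02, "ax": 0, "ay": 0, "az": 0, "fingers": 0},
  {"dx": 0, "dy": 0.002, "dz": 0.045, "ax": 0, "ay": 0, "az": 0, "fingers": 0},
  {"dx": 0, "dy": 0.002, "dz": 0.062, "ax": 0, "ay": 0, "az": 0, "fingers": 0},
  {"dx": 0, "dy": 0.002, "dz": 0.072, "ax": 0, "ay": 0, "az": 0, "fingers": 0},
  {"dx": 0, "dy": 0.002, "dz": 0.0725, "ax": 0, "ay": 0, "az": 0, "fingers": 0},
  {"dx": 0, "dy": 0.002, "dz": 0.0725, "ax": 0, "ay": 0, "az": 0, "fingers": 0.4},
  {"dx": 0, "dy": 0.002, "dz": 0.0725, "ax": 0, "ay": 0, "az": 0, "fingers": 0.6},
  {"dx": 0, "dy": 0.002, "dz": 0.0725, "ax": 0, "ay": 0, "az": 0, "fingers": 0.8},
  {"dx": 0, "dy": 0.002, "dz": 0.0725, "ax": 0, "ay": 0, "az": 0, "fingers": 0.8},
  {"dx": 0, "dy": 0.002, "dz": 0.0725, "ax": 0, "ay": 0, "az": 0, "fingers": 0.8},
  {"dx": 0, "dy": 0.002, "dz": 0.0725, "ax": 0, "ay": 0, "az": 0, "fingers": 0.8},
  {"dx": 0, "dy": 0.002, "dz": 0.0725, "ax": 0, "ay": 0, "az": 0, "fingers": 0.8},
], force=30)

```text
time: 18.6
tcp_pos: [0.4463, -0.3815, 0.0261]
eef_rot: [-0.001, 0.994, 0.112, 0.0]
ft_force: [-0.4, 0.3, 1.7]
gripper_width: 0.0377
```

```bash
python3 - <<'E'
from h import *
plan((.446,-.3815,.16,.227),(.5,-.15,.16,.051),(*Bay('L',0),.16,.051))
E
```

```text
t 18.6 p [ 0.4463 -0.3815  0.0261] yaw 0.2252 F [-0.4  0.3  1.7] w 0.0377 j1,j6 [-0.83  0.52]
  d [-0.0002 -0.0003 -0.1339] a [-0.0021 -0.0006 -0.0018]
  d [ 0.1041 -0.2139 -0.1334] a [-0.0022 -0.0004  0.1742]
  d [ 0.2179 -0.4619 -0.1328] a [-0.0022 -0.0004  0.1742]
```

Call:
apply_moves([
  {"dx": 0, "dy": 0, "dz": -0.03, "ax": 0, "ay": 0, "az": 0, "fingers": 0.8},
  {"dx": 0, "dy": 0, "dz": -0.07, "ax": 0, "ay": 0, "az": 0, "fingers": 0.8},
  {"dx": 0.005, "dy": -0.01, "dz": -0.11, "ax": 0, "ay": 0, "az": 0, "fingers": 0.8},
  {"dx": 0.02, "dy": -0.04, "dz": -0.133, "ax": 0, "ay": 0, "az": 0.03, "fingers": 0.8},
  {"dx": 0.04, "dy": -0.08, "dz": -0.133, "ax": 0, "ay": 0, "az": 0.07, "fingers": 0.8},
  {"dx": 0.06, "dy": -0.122, "dz": -0.133, "ax": 0, "ay": 0, "az": 0.1, "fingers": 0.8},
  {"dx": 0.08, "dy": -0.165, "dz": -0.133, "ax": 0, "ay": 0, "az": 0.13, "fingers": 0.8},
  {"dx": 0.1, "dy": -0.208, "dz": -0.133, "ax": 0, "ay": 0, "az": 0.16, "fingers": 0.8},
  {"dx": 0.12, "dy": -0.25, "dz": -0.133, "ax": 0, "ay": 0, "az": 0.174, "fingers": 0.8},
  {"dx": 0.14, "dy": -0.293, "dz": -0.133, "ax": 0, "ay": 0, "az": 0.174, "fingers": 0.8},
  {"dx": 0.16, "dy": -0.335, "dz": -0.133, "ax": 0, "ay": 0, "az": 0.174, "fingers": 0.8},
  {"dx": 0.18, "dy": -0.378, "dz": -0.133, "ax": 0, "ay": 0, "az": 0.174, "fingers": 0.8},
])

```text
time: 19.8
tcp_pos: [0.5369, 0.0287, 0.1597]
eef_rot: [-0.001, 1.0, 0.026, -0.0]
ft_force: [0.7, -1.0, -2.0]
gripper_width: 0.0378
```

```bash
python3 - <<'E'
from h import *
plan((*Bay('L',0),.15,.051),(*Bay('L',0),.06,.051))
E
```

```text
t 19.8 p [0.5369 0.0287 0.1597] yaw 0.051 F [ 0.7 -1.  -2. ] w 0.0378 j1,j6 [-0.08  1.44]
  d [ 0.0231 -0.0873  0.0099] a [-0.0022  0.0006  0.    ]
  d [ 0.0231 -0.0871  0.0999] a [-0.0022  0.0006  0.    ]
```

Call:
apply_moves([
  {"dx": 0.01, "dy": -0.04, "dz": 0, "ax": 0, "ay": 0, "az": 0, "fingers": 0.8},
  {"dx": 0.02, "dy": -0.075, "dz": 0.005, "ax": 0, "ay": 0, "az": 0, "fingers": 0.8},
  {"dx": 0.023, "dy": -0.087, "dz": 0.02, "ax": 0, "ay": 0, "az": 0, "fingers": 0.8},
  {"dx": 0.023, "dy": -0.087, "dz": 0.05, "ax": 0, "ay": 0, "az": 0, "fingers": 0.8},
  {"dx": 0.023, "dy": -0.087, "dz": 0.075, "ax": 0, "ay": 0, "az": 0, "fingers": 0.8},
  {"dx": 0.023, "dy": -0.087, "dz": 0.082, "ax": 0, "ay": 0, "az": 0, "fingers": 0.8},
  {"dx": 0.023, "dy": -0.087, "dz": 0.082, "ax": 0, "ay": 0, "az": 0, "fingers": 0.8},
])

```text
time: 20.5
tcp_pos: [0.5538, 0.1163, 0.0763]
eef_rot: [-0.001, 1.0, 0.025, -0.002]
ft_force: [-0.1, 0.2, -2.5]
gripper_width: 0.0377
```

```bash
python3 - <<'E'
from h import *
plan((*Bay('L',0),.056,.051))
im=snap('scene','s12')
c=im[100:270,300:520]; cv2.imwrite('pics/s12c.png',cv2.resize(c,None,fx=3.5,fy=3.5,interpolation=cv2.INTER_CUBIC))
E
```

```text
t 20.5 p [0.5538 0.1163 0.0763] yaw 0.0505 F [-0.1  0.2 -2.5] w 0.0377 j1,j6 [0.08 1.6 ]
  d [ 0.0018 -0.0007  0.0203] a [-0.0018  0.0046 -0.0005]
```

View pics/s12c.png

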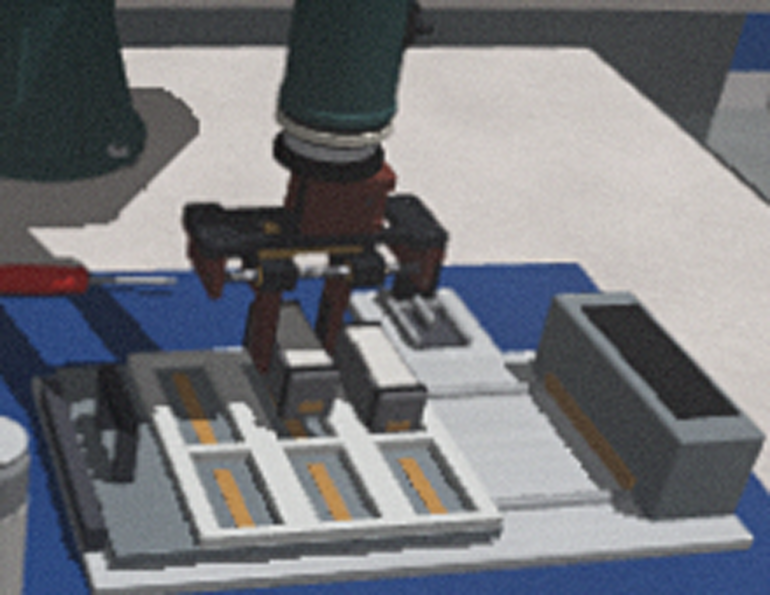

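Call:
apply_moves([
  {"dx": 0.002, "dy": -0.0005, "dz": 0.003, "ax": 0, "ay": 0.004, "az": 0, "fingers": 0.8},
  {"dx": 0.002, "dy": -0.0005, "dz": 0.008, "ax": 0, "ay": 0.004, "az": 0, "fingers": 0.8},
  {"dx": 0.002, "dy": -0.0005, "dz": 0.014, "ax": 0, "ay": 0.004, "az": 0, "fingers": 0.8},
  {"dx": 0.002, "dy": -0.0005, "dz": 0.018, "ax": 0, "ay": 0.004, "az": 0, "fingers": 0.8},
  {"dx": 0.002, "dy": -0.0005, "dz": 0.021, "ax": 0, "ay": 0.004, "az": 0, "fingers": 0.8},
  {"dx": 0.002, "dy": -0.0005, "dz": 0.022, "ax": 0, "ay": 0.004, "az": 0, "fingers": 0.8},
  {"dx": 0.002, "dy": -0.0005, "dz": 0.022, "ax": 0, "ay": 0.004, "az": 0, "fingers": 0.8},
])

```text
time: 21.25
tcp_pos: [0.5568, 0.117, 0.0553]
eef_rot: [-0.001, 1.0, 0.025, 0.001]
ft_force: [-0.1, 0.2, -2.1]
gripper_width: 0.0377
```

```bash
python3 - <<'E'
from h import *
plan((*Bay('L',0),.054,.051))
E
```

```text
t 21.25 p [0.5568 0.117  0.0553] yaw 0.0504 F [-0.1  0.2 -2.1] w 0.0377 j1,j6 [0.08 1.6 ]
  d [-0.0013 -0.0001  0.0013] a [-0.002  -0.0016 -0.0006]
```

Call:
apply_moves([
  {"dx": 0, "dy": 0, "dz": 0.001, "ax": 0, "ay": 0, "az": 0, "fingers": 0.8},
  {"dx": 0, "dy": 0, "dz": 0.0015, "ax": 0, "ay": 0, "az": 0, "fingers": 0.5},
  {"dx": 0, "dy": 0, "dz": 0.0015, "ax": 0, "ay": 0, "az": 0, "fingers": 0.35},
  {"dx": 0, "dy": 0, "dz": 0.0015, "ax": 0, "ay": 0, "az": 0, "fingers": 0.35},
  {"dx": 0, "dy": 0, "dz": 0.0015, "ax": 0, "ay": 0, "az": 0, "fingers": 0.35},
  {"dx": 0, "dy": 0, "dz": -0.02, "ax": 0, "ay": 0, "az": 0, "fingers": 0.35},
  {"dx": 0, "dy": 0, "dz": -0.05, "ax": 0, "ay": 0, "az": 0, "fingers": 0.35},
  {"dx": 0, "dy": 0.02, "dz": -0.09, "ax": 0, "ay": 0, "az": 0, "fingers": 0.2},
  {"dx": 0, "dy": 0.06, "dz": -0.11, "ax": 0, "ay": 0, "az": 0, "fingers": 0},
  {"dx": 0, "dy": 0.105, "dz": -0.12, "ax": 0, "ay": 0, "az": -0.02, "fingers": 0},
  {"dx": 0, "dy": 0.15, "dz": -0.12, "ax": 0, "ay": 0, "az": -0.05, "fingers": 0},
  {"dx": 0.002, "dy": 0.195, "dz": -0.12, "ax": 0, "ay": 0, "az": -0.08, "fingers": 0},
])

```text
time: 22.45
tcp_pos: [0.5686, -0.0795, 0.1759]
eef_rot: [-0.001, 0.998, 0.066, 0.002]
ft_force: [0.6, 0.4, -0.2]
gripper_width: 0.0872
```

```bash
python3 - <<'E'
from h import *
im=snap('scene','s13')
for p in packinfo(im,'scene',lo=20):
        if .35<p[1]<.65 and p[2]<-.14: print(p)
c=im[100:290,150:520]; cv2.imwrite('pics/s13c.png',cv2.resize(c,None,fx=2.1,fy=2.1,interpolation=cv2.INTER_CUBIC))
plan((.5965,-.378,.1,.157))
E
```

```text
(array([274., 224.]), 0.5976, -0.172, 47.7, 30.8, 7.5)
(array([191., 227.]), 0.5971, -0.3791, 78.2, 30.8, 8.3)
(array([234., 211.]), 0.5328, -0.2737, 31.3, 13.9, 87.2)
t 22.5 p [ 0.57   -0.0863  0.1758] yaw 0.1313 F [ 1.2 -5.3  0.4] w 0.0879 j1,j6 [-0.27  1.17]
  d [-0.0122  0.2923  0.0769] a [ 0.0038 -0.004  -0.0257]
```

View pics/s13c.png

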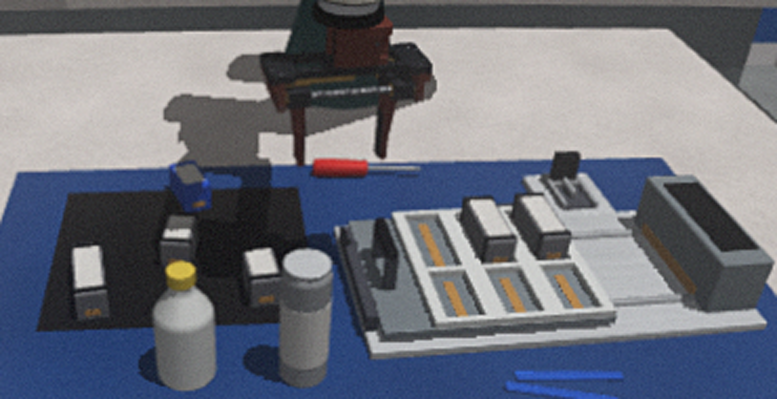

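Both long packs sit in their bays. Next, the third long pack (scene pixel 191,227).

Call:
apply_moves([
  {"dx": 0, "dy": 0.045, "dz": 0, "ax": 0, "ay": 0, "az": -0.026, "fingers": 0},
  {"dx": -0.002, "dy": 0.09, "dz": 0, "ax": 0, "ay": 0, "az": -0.026, "fingers": 0},
  {"dx": -0.004, "dy": 0.135, "dz": 0, "ax": 0, "ay": 0, "az": -0.026, "fingers": 0},
  {"dx": -0.006, "dy": 0.18, "dz": 0, "ax": 0, "ay": 0, "az": -0.026, "fingers": 0},
  {"dx": -0.01, "dy": 0.22, "dz": 0.01, "ax": 0, "ay": 0, "az": -0.026, "fingers": 0},
  {"dx": -0.012, "dy": 0.255, "dz": 0.025, "ax": 0, "ay": 0, "az": -0.026, "fingers": 0},
  {"dx": -0.012, "dy": 0.28, "dz": 0.045, "ax": 0, "ay": 0, "az": -0.026, "fingers": 0},
  {"dx": -0.012, "dy": 0.292, "dz": 0.065, "ax": 0.004, "ay": -0.004, "az": -0.026, "fingers": 0},
  {"dx": -0.012, "dy": 0.292, "dz": 0.077, "ax": 0.004, "ay": -0.004, "az": -0.026, "fingers": 0},
  {"dx": -0.012, "dy": 0.292, "dz": 0.077, "ax": 0.004, "ay": -0.004, "az": -0.026, "fingers": 0},
])

```text
time: 23.5
tcp_pos: [0.5952, -0.3761, 0.0975]
eef_rot: [-0.002, 0.997, 0.078, -0.002]
ft_force: [-0.9, 0.2, 0.1]
gripper_width: 0.0878
```

```bash
python3 - <<'E'
from h import *
im=snap('scene','s14')
for p in packinfo(im,'scene',lo=20):
        if .35<p[1]<.65 and p[2]<-.14: print(p)
plan((.5965,-.378,.026,.157))
E
```

```text
(array([192., 232.]), 0.6176, -0.375, 37.6, 29.5, 6.7)
(array([274., 224.]), 0.5976, -0.172, 48.4, 30.8, 7.5)
(array([235., 208.]), 0.5171, -0.2714, 47.9, 31.6, -7.2)
(array([240., 182.]), 0.3876, -0.2606, 50.2, 30.6, 19.8)
t 23.55 p [ 0.5959 -0.3761  0.0989] yaw 0.1575 F [-0.4  0.5  0.5] w 0.0879 j1,j6 [-0.66  0.75]
  d [0.0004 0.0021 0.0729] a [-0.0025  0.0017  0.0005]
```

Call:
apply_moves([
  {"dx": 0, "dy": 0.002, "dz": 0.02, "ax": -0.002, "ay": 0.001, "az": 0, "fingers": 0},
  {"dx": 0, "dy": 0.002, "dz": 0.045, "ax": -0.002, "ay": 0.001, "az": 0, "fingers": 0},
  {"dx": 0, "dy": 0.002, "dz": 0.062, "ax": -0.002, "ay": 0.001, "az": 0, "fingers": 0},
  {"dx": 0, "dy": 0.002, "dz": 0.072, "ax": -0.002, "ay": 0.001, "az": 0, "fingers": 0},
  {"dx": 0, "dy": 0.002, "dz": 0.0725, "ax": -0.002, "ay": 0.001, "az": 0, "fingers": 0},
  {"dx": 0, "dy": 0.002, "dz": 0.0725, "ax": -0.002, "ay": 0.001, "az": 0, "fingers": 0.4},
  {"dx": 0, "dy": 0.002, "dz": 0.0725, "ax": -0.002, "ay": 0.001, "az": 0, "fingers": 0.6},
  {"dx": 0, "dy": 0.002, "dz": 0.0725, "ax": -0.002, "ay": 0.001, "az": 0, "fingers": 0.8},
  {"dx": 0, "dy": 0.002, "dz": 0.0725, "ax": -0.002, "ay": 0.001, "az": 0, "fingers": 0.8},
  {"dx": 0, "dy": 0.002, "dz": 0.0725, "ax": -0.002, "ay": 0.001, "az": 0, "fingers": 0.8},
  {"dx": 0, "dy": 0.002, "dz": 0.0725, "ax": -0.002, "ay": 0.001, "az": 0, "fingers": 0.8},
  {"dx": 0, "dy": 0.002, "dz": 0.0725, "ax": -0.002, "ay": 0.001, "az": 0, "fingers": 0.8},
], force=30)

```text
time: 24.75
tcp_pos: [0.5961, -0.3781, 0.0265]
eef_rot: [-0.0, 0.997, 0.079, -0.0]
ft_force: [-0.4, -0.3, 2.0]
gripper_width: 0.0376
```

```bash
python3 - <<'E'
from h import *
plan((.5965,-.378,.16,.157),(.56,-.15,.16,.051),(*Bay('L',-1),.16,.051))
E
```

```text
t 24.75 p [ 0.5961 -0.3781  0.0265] yaw 0.1575 F [-0.4 -0.3  2. ] w 0.0376 j1,j6 [-0.66  0.75]
  d [ 0.0003 -0.     -0.1335] a [-0.0003  0.0006  0.0005]
  d [ 0.     -0.2309 -0.1335] a [-0.0003  0.0007  0.1065]
  d [ 0.03   -0.4258 -0.1334] a [-0.0003  0.0007  0.1065]
```

Call:
apply_moves([
  {"dx": 0, "dy": 0, "dz": -0.03, "ax": 0, "ay": 0, "az": 0, "fingers": 0.8},
  {"dx": 0, "dy": 0, "dz": -0.07, "ax": 0, "ay": 0, "az": 0, "fingers": 0.8},
  {"dx": 0, "dy": -0.01, "dz": -0.11, "ax": 0, "ay": 0, "az": 0, "fingers": 0.8},
  {"dx": 0, "dy": -0.04, "dz": -0.133, "ax": 0, "ay": 0, "az": 0.02, "fingers": 0.8},
  {"dx": 0, "dy": -0.085, "dz": -0.133, "ax": 0, "ay": 0, "az": 0.04, "fingers": 0.8},
  {"dx": 0, "dy": -0.13, "dz": -0.133, "ax": 0, "ay": 0, "az": 0.07, "fingers": 0.8},
  {"dx": 0, "dy": -0.175, "dz": -0.133, "ax": 0, "ay": 0, "az": 0.1, "fingers": 0.8},
  {"dx": 0, "dy": -0.22, "dz": -0.133, "ax": 0, "ay": 0, "az": 0.106, "fingers": 0.8},
  {"dx": 0.007, "dy": -0.265, "dz": -0.133, "ax": 0, "ay": 0, "az": 0.106, "fingers": 0.8},
  {"dx": 0.014, "dy": -0.31, "dz": -0.133, "ax": 0, "ay": 0, "az": 0.106, "fingers": 0.8},
  {"dx": 0.02, "dy": -0.355, "dz": -0.133, "ax": 0, "ay": 0, "az": 0.106, "fingers": 0.8},
  {"dx": 0.026, "dy": -0.395, "dz": -0.13, "ax": 0, "ay": 0, "az": 0.106, "fingers": 0.8},
])

```text
time: 25.95
tcp_pos: [0.5592, 0.0182, 0.1565]
eef_rot: [-0.0, 1.0, 0.026, -0.001]
ft_force: [-0.1, 0.7, -2.2]
gripper_width: 0.0377
```

```bash
python3 - <<'E'
from h import *
plan((*Bay('L',-1),.15,.051),(*Bay('L',-1),.06,.051))
E
```

```text
t 25.95 p [0.5592 0.0182 0.1565] yaw 0.0517 F [-0.1  0.7 -2.2] w 0.0377 j1,j6 [-0.09  1.43]
  d [ 0.0014 -0.0289  0.0065] a [-0.0005  0.001   0.0007]
  d [ 0.0015 -0.0289  0.0965] a [-0.0005  0.001   0.0007]
```

Call:
apply_moves([
  {"dx": 0.0015, "dy": -0.02, "dz": 0.005, "ax": 0, "ay": 0, "az": 0, "fingers": 0.8},
  {"dx": 0.0015, "dy": -0.029, "dz": 0.02, "ax": 0, "ay": 0, "az": 0, "fingers": 0.8},
  {"dx": 0.0015, "dy": -0.029, "dz": 0.045, "ax": 0, "ay": 0, "az": 0, "fingers": 0.8},
  {"dx": 0.0015, "dy": -0.029, "dz": 0.07, "ax": 0, "ay": 0, "az": 0, "fingers": 0.8},
  {"dx": 0.0015, "dy": -0.029, "dz": 0.08, "ax": 0, "ay": 0, "az": 0, "fingers": 0.8},
  {"dx": 0.0015, "dy": -0.029, "dz": 0.08, "ax": 0, "ay": 0, "az": 0, "fingers": 0.8},
])

```text
time: 26.55
tcp_pos: [0.5574, 0.0473, 0.0749]
eef_rot: [-0.0, 1.0, 0.026, -0.003]
ft_force: [0.3, -0.8, -2.1]
gripper_width: 0.0374
```

```bash
python3 - <<'E'
from h import *
plan((*Bay('L',-1),.056,.051))
im=snap('scene','s15')
c=im[100:270,300:520]; cv2.imwrite('pics/s15c.png',cv2.resize(c,None,fx=3.5,fy=3.5,interpolation=cv2.INTER_CUBIC))
E
```

```text
t 26.55 p [0.5574 0.0473 0.0749] yaw 0.0516 F [ 0.3 -0.8 -2.1] w 0.0374 j1,j6 [-0.04  1.48]
  d [0.0018 0.0002 0.0189] a [-0.0009  0.0051  0.0006]
```

View pics/s15c.png

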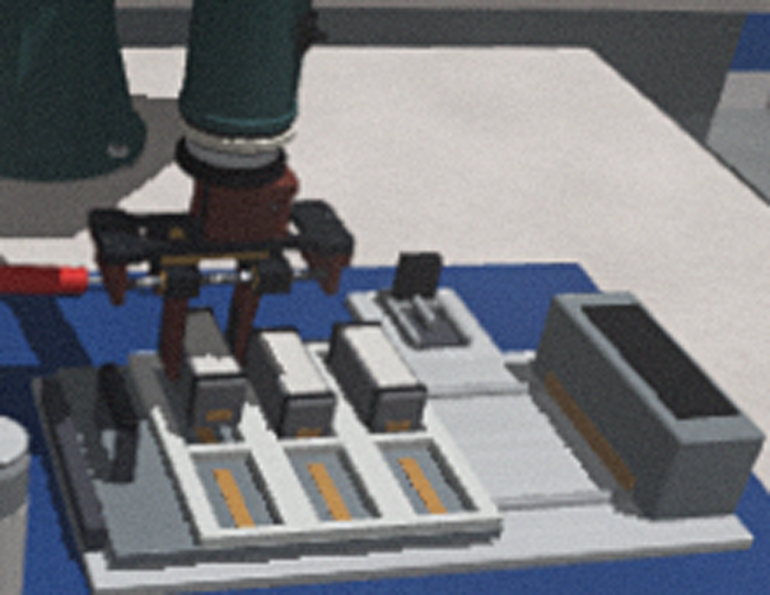

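Call:
apply_moves([
  {"dx": 0.0015, "dy": 0, "dz": 0.003, "ax": 0, "ay": 0.004, "az": 0, "fingers": 0.8},
  {"dx": 0.0015, "dy": 0, "dz": 0.008, "ax": 0, "ay": 0.004, "az": 0, "fingers": 0.8},
  {"dx": 0.0015, "dy": 0, "dz": 0.014, "ax": 0, "ay": 0.004, "az": 0, "fingers": 0.8},
  {"dx": 0.0015, "dy": 0, "dz": 0.018, "ax": 0, "ay": 0.004, "az": 0, "fingers": 0.8},
  {"dx": 0.0015, "dy": 0, "dz": 0.02, "ax": 0, "ay": 0.004, "az": 0, "fingers": 0.8},
  {"dx": 0.0015, "dy": 0, "dz": 0.0205, "ax": 0, "ay": 0.004, "az": 0, "fingers": 0.8},
  {"dx": 0.0015, "dy": 0, "dz": 0.0205, "ax": 0, "ay": 0.004, "az": 0, "fingers": 0.8},
])

```text
time: 27.3
tcp_pos: [0.56, 0.0473, 0.0555]
eef_rot: [-0.0, 1.0, 0.026, 0.001]
ft_force: [0.1, 1.2, -3.3]
gripper_width: 0.0375
```

```bash
python3 - <<'E'
from h import *
plan((*Bay('L',-1),.054,.051))
E
```

```text
t 27.3 p [0.56   0.0473 0.0555] yaw 0.0515 F [ 0.1  1.2 -3.3] w 0.0375 j1,j6 [-0.04  1.48]
  d [-0.0009  0.0001  0.0015] a [-0.0006 -0.0011  0.0005]
```

Call:
apply_moves([
  {"dx": 0, "dy": 0, "dz": 0.001, "ax": 0, "ay": 0, "az": 0, "fingers": 0.8},
  {"dx": 0, "dy": 0, "dz": 0.0015, "ax": 0, "ay": 0, "az": 0, "fingers": 0.5},
  {"dx": 0, "dy": 0, "dz": 0.0015, "ax": 0, "ay": 0, "az": 0, "fingers": 0.35},
  {"dx": 0, "dy": 0, "dz": 0.0015, "ax": 0, "ay": 0, "az": 0, "fingers": 0.35},
  {"dx": 0, "dy": 0, "dz": 0.0015, "ax": 0, "ay": 0, "az": 0, "fingers": 0.35},
  {"dx": 0, "dy": 0, "dz": -0.02, "ax": 0, "ay": 0, "az": 0, "fingers": 0.35},
  {"dx": 0, "dy": 0, "dz": -0.05, "ax": 0, "ay": 0, "az": 0, "fingers": 0.35},
  {"dx": 0, "dy": 0.02, "dz": -0.09, "ax": 0, "ay": 0, "az": 0, "fingers": 0.2},
  {"dx": 0, "dy": 0.06, "dz": -0.1, "ax": 0, "ay": 0, "az": 0, "fingers": 0},
  {"dx": 0.005, "dy": 0.1, "dz": -0.1, "ax": 0, "ay": 0, "az": -0.02, "fingers": 0},
  {"dx": 0.01, "dy": 0.14, "dz": -0.1, "ax": 0, "ay": 0, "az": -0.04, "fingers": 0},
  {"dx": 0.015, "dy": 0.17, "dz": -0.1, "ax": 0, "ay": 0, "az": -0.044, "fingers": 0},
])

```text
time: 28.5
tcp_pos: [0.5839, -0.1241, 0.156]
eef_rot: [0.0, 0.999, 0.048, 0.001]
ft_force: [0.9, 0.3, -1.9]
gripper_width: 0.0873
```

```bash
python3 - <<'E'
from h import *
im=snap('scene','s16')
for p in packinfo(im,'scene',lo=20):
        if .35<p[1]<.65 and p[2]<-.14: print(p)
c=im[100:290,150:520]; cv2.imwrite('pics/s16c.png',cv2.resize(c,None,fx=2.1,fy=2.1,interpolation=cv2.INTER_CUBIC))
plan((.597,-.171,.1,.095))
E
```

```text
(array([274., 225.]), 0.6025, -0.1712, 38.5, 30.5, 7.5)
(array([241., 183.]), 0.3889, -0.2555, 51.2, 26.2, 1.1)
t 28.55 p [ 0.5856 -0.1283  0.156 ] yaw 0.0938 F [ 1.5 -2.3  0.4] w 0.0878 j1,j6 [-0.33  1.15]
  d [0.0071 0.0434 0.0562] a [ 0.0035 -0.0038 -0.0012]
```

View pics/s16c.png

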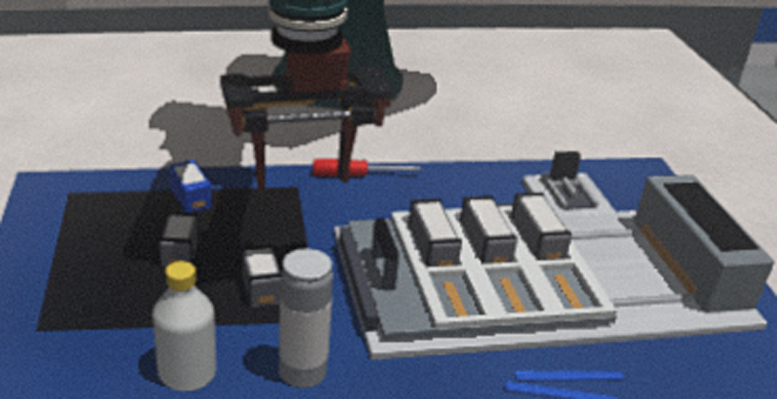

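Call:
apply_moves([
  {"dx": 0.004, "dy": 0.025, "dz": 0.01, "ax": 0, "ay": 0, "az": 0, "fingers": 0},
  {"dx": 0.007, "dy": 0.043, "dz": 0.03, "ax": 0, "ay": 0, "az": 0, "fingers": 0},
  {"dx": 0.007, "dy": 0.043, "dz": 0.056, "ax": 0, "ay": 0, "az": 0, "fingers": 0},
  {"dx": 0.007, "dy": 0.043, "dz": 0.056, "ax": 0.003, "ay": -0.003, "az": 0, "fingers": 0},
  {"dx": 0.007, "dy": 0.043, "dz": 0.056, "ax": 0.003, "ay": -0.003, "az": 0, "fingers": 0},
])

```text
time: 29.05
tcp_pos: [0.5964, -0.1702, 0.1001]
eef_rot: [-0.0, 0.999, 0.047, -0.0]
ft_force: [0.6, 0.4, 0.1]
gripper_width: 0.0876
```

```bash
python3 - <<'E'
from h import *
im=snap('scene','s17')
for p in packinfo(im,'scene',lo=20):
        if .35<p[1]<.65 and p[2]<-.14: print(p)
c=im[100:290,150:370]; cv2.imwrite('pics/s17c.png',cv2.resize(c,None,fx=3,fy=3,interpolation=cv2.INTER_CUBIC))
plan((.597,-.171,.026,.095))
E
```

```text
(array([275., 228.]), 0.6114, -0.1699, 30.2, 20.3, -81.3)
t 29.1 p [ 0.5972 -0.1703  0.1009] yaw 0.0942 F [0.7 0.5 0.2] w 0.0883 j1,j6 [-0.39  1.09]
  d [-0.0003  0.0006  0.0749] a [ 0.0006 -0.0012 -0.0008]
```

View pics/s17c.png

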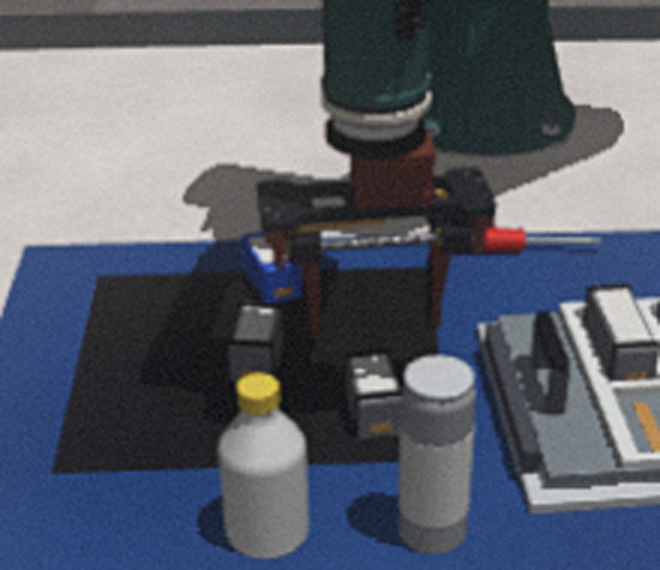

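Call:
apply_moves([
  {"dx": 0, "dy": 0.0005, "dz": 0.02, "ax": 0, "ay": 0, "az": 0, "fingers": 0},
  {"dx": 0, "dy": 0.0005, "dz": 0.045, "ax": 0, "ay": 0, "az": 0, "fingers": 0},
  {"dx": 0, "dy": 0.0005, "dz": 0.064, "ax": 0, "ay": 0, "az": 0, "fingers": 0},
  {"dx": 0, "dy": 0.0005, "dz": 0.074, "ax": 0, "ay": 0, "az": 0, "fingers": 0},
  {"dx": 0, "dy": 0.0005, "dz": 0.0745, "ax": 0, "ay": 0, "az": 0, "fingers": 0},
  {"dx": 0, "dy": 0.0005, "dz": 0.0745, "ax": 0, "ay": 0, "az": 0, "fingers": 0.4},
  {"dx": 0, "dy": 0.0005, "dz": 0.0745, "ax": 0, "ay": 0, "az": 0, "fingers": 0.6},
  {"dx": 0, "dy": 0.0005, "dz": 0.0745, "ax": 0, "ay": 0, "az": 0, "fingers": 0.8},
  {"dx": 0, "dy": 0.0005, "dz": 0.0745, "ax": 0, "ay": 0, "az": 0, "fingers": 0.8},
  {"dx": 0, "dy": 0.0005, "dz": 0.0745, "ax": 0, "ay": 0, "az": 0, "fingers": 0.8},
  {"dx": 0, "dy": 0.0005, "dz": 0.0745, "ax": 0, "ay": 0, "az": 0, "fingers": 0.8},
  {"dx": 0, "dy": 0.0005, "dz": 0.0745, "ax": 0, "ay": 0, "az": 0, "fingers": 0.8},
], force=30)

```text
time: 30.3
tcp_pos: [0.5973, -0.1709, 0.0265]
eef_rot: [0.0, 0.999, 0.047, 0.001]
ft_force: [-0.7, 0.3, 1.4]
gripper_width: 0.0373
```

```bash
python3 - <<'E'
from h import *
plan((.597,-.171,.16,.095),(*Bay('S',1),.16,.051))
E
```

```text
t 30.3 p [ 0.5973 -0.1709  0.0265] yaw 0.0941 F [-0.7  0.3  1.4] w 0.0373 j1,j6 [-0.39  1.09]
  d [-1.000e-04  1.000e-04 -1.335e-01] a [ 0.0006 -0.0012 -0.0009]
  d [ 0.0965 -0.3559 -0.1336] a [ 0.0005 -0.0012  0.0431]
```

Call:
apply_moves([
  {"dx": 0, "dy": 0, "dz": -0.03, "ax": 0, "ay": 0, "az": 0, "fingers": 0.8},
  {"dx": 0, "dy": 0, "dz": -0.07, "ax": 0, "ay": 0, "az": 0, "fingers": 0.8},
  {"dx": 0, "dy": -0.01, "dz": -0.11, "ax": 0, "ay": 0, "az": 0, "fingers": 0.8},
  {"dx": 0.005, "dy": -0.04, "dz": -0.133, "ax": 0, "ay": 0, "az": 0.02, "fingers": 0.8},
  {"dx": 0.012, "dy": -0.085, "dz": -0.133, "ax": 0, "ay": 0, "az": 0.04, "fingers": 0.8},
  {"dx": 0.024, "dy": -0.13, "dz": -0.133, "ax": 0, "ay": 0, "az": 0.043, "fingers": 0.8},
  {"dx": 0.04, "dy": -0.175, "dz": -0.133, "ax": 0, "ay": 0, "az": 0.043, "fingers": 0.8},
  {"dx": 0.056, "dy": -0.22, "dz": -0.133, "ax": 0, "ay": 0, "az": 0.043, "fingers": 0.8},
  {"dx": 0.072, "dy": -0.265, "dz": -0.133, "ax": 0, "ay": 0, "az": 0.043, "fingers": 0.8},
  {"dx": 0.086, "dy": -0.305, "dz": -0.133, "ax": 0, "ay": 0, "az": 0.043, "fingers": 0.8},
  {"dx": 0.0965, "dy": -0.34, "dz": -0.133, "ax": 0, "ay": 0, "az": 0.043, "fingers": 0.8},
  {"dx": 0.0965, "dy": -0.356, "dz": -0.11, "ax": 0, "ay": 0, "az": 0.043, "fingers": 0.8},
])

```text
time: 31.5
tcp_pos: [0.663, 0.1969, 0.139]
eef_rot: [-0.001, 1.0, 0.027, 0.004]
ft_force: [1.0, -0.4, -1.4]
gripper_width: 0.0377
```

```bash
python3 - <<'E'
from h import *
plan((*Bay('S',1),.075,.051))
E
```

```text
t 31.5 p [0.663  0.1969 0.139 ] yaw 0.0535 F [ 1.  -0.4 -1.4] w 0.0377 j1,j6 [0.19 1.71]
  d [-0.004   0.0043  0.0639] a [-0.0015 -0.0086  0.0025]
```

Call:
apply_moves([
  {"dx": -0.004, "dy": 0.004, "dz": 0.01, "ax": -0.001, "ay": -0.008, "az": 0.0025, "fingers": 0.8},
  {"dx": -0.004, "dy": 0.004, "dz": 0.035, "ax": -0.001, "ay": -0.008, "az": 0.0025, "fingers": 0.8},
  {"dx": -0.004, "dy": 0.004, "dz": 0.055, "ax": -0.001, "ay": -0.008, "az": 0.0025, "fingers": 0.8},
  {"dx": -0.004, "dy": 0.004, "dz": 0.063, "ax": -0.001, "ay": -0.008, "az": 0.0025, "fingers": 0.8},
  {"dx": -0.004, "dy": 0.004, "dz": 0.064, "ax": -0.001, "ay": -0.008, "az": 0.0025, "fingers": 0.8},
  {"dx": -0.004, "dy": 0.004, "dz": 0.064, "ax": -0.001, "ay": -0.008, "az": 0.0025, "fingers": 0.8},
])

```text
time: 32.1
tcp_pos: [0.6601, 0.1922, 0.0754]
eef_rot: [-0.0, 1.0, 0.025, 0.0]
ft_force: [-0.5, 0.1, -2.0]
gripper_width: 0.0381
```

```bash
python3 - <<'E'
from h import *
plan((*Bay('S',1),.055,.051))
im=snap('scene','s18')
c=im[100:270,300:520]; cv2.imwrite('pics/s18c.png',cv2.resize(c,None,fx=3.5,fy=3.5,interpolation=cv2.INTER_CUBIC))
E
```

```text
t 32.1 p [0.6601 0.1922 0.0754] yaw 0.0504 F [-0.5  0.1 -2. ] w 0.0381 j1,j6 [0.18 1.7 ]
  d [-0.0004 -0.0004  0.0204] a [-0.0004 -0.0009 -0.0006]
```

View pics/s18c.png

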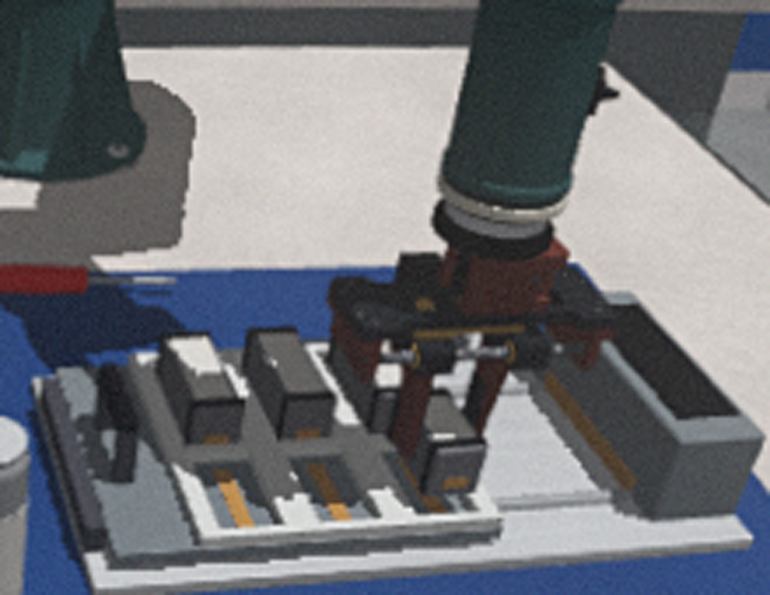

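Call:
apply_moves([
  {"dx": 0, "dy": 0, "dz": 0.003, "ax": 0, "ay": 0, "az": 0, "fingers": 0.8},
  {"dx": 0, "dy": 0, "dz": 0.008, "ax": 0, "ay": 0, "az": 0, "fingers": 0.8},
  {"dx": 0, "dy": 0, "dz": 0.014, "ax": 0, "ay": 0, "az": 0, "fingers": 0.8},
  {"dx": 0, "dy": 0, "dz": 0.018, "ax": 0, "ay": 0, "az": 0, "fingers": 0.8},
  {"dx": 0, "dy": 0, "dz": 0.0205, "ax": 0, "ay": 0, "az": 0, "fingers": 0.8},
  {"dx": 0, "dy": 0, "dz": 0.021, "ax": 0, "ay": 0, "az": 0, "fingers": 0.8},
  {"dx": 0, "dy": 0, "dz": 0.021, "ax": 0, "ay": 0, "az": 0, "fingers": 0.8},
])

```text
time: 32.85
tcp_pos: [0.6605, 0.1924, 0.0547]
eef_rot: [-0.0, 1.0, 0.025, 0.001]
ft_force: [-0.3, -0.6, -1.3]
gripper_width: 0.0379
```

```bash
python3 - <<'E'
from h import *
plan((*Bay('S',1),.0545,.051))
E
```

```text
t 32.85 p [0.6605 0.1924 0.0547] yaw 0.0506 F [-0.3 -0.6 -1.3] w 0.0379 j1,j6 [0.18 1.7 ]
  d [-0.0007 -0.0001  0.0002] a [-0.0006 -0.0017 -0.0004]
```

Release, and head for the last short pack (0.518, -0.2705), yaw about -7.5°.

Call:
apply_moves([
  {"dx": 0, "dy": 0, "dz": 0.0005, "ax": 0, "ay": 0, "az": 0, "fingers": 0.5},
  {"dx": 0, "dy": 0, "dz": 0.0005, "ax": 0, "ay": 0, "az": 0, "fingers": 0.35},
  {"dx": 0, "dy": 0, "dz": 0.0005, "ax": 0, "ay": 0, "az": 0, "fingers": 0.35},
  {"dx": 0, "dy": 0, "dz": 0.0005, "ax": 0, "ay": 0, "az": 0, "fingers": 0.35},
  {"dx": 0, "dy": 0, "dz": -0.02, "ax": 0, "ay": 0, "az": 0, "fingers": 0.35},
  {"dx": 0, "dy": 0, "dz": -0.05, "ax": 0, "ay": 0, "az": 0, "fingers": 0.35},
  {"dx": 0, "dy": 0.01, "dz": -0.095, "ax": 0, "ay": 0, "az": 0, "fingers": 0.2},
  {"dx": -0.01, "dy": 0.05, "dz": -0.11, "ax": 0, "ay": 0, "az": 0, "fingers": 0},
  {"dx": -0.025, "dy": 0.095, "dz": -0.12, "ax": 0, "ay": 0, "az": 0.02, "fingers": 0},
  {"dx": -0.04, "dy": 0.14, "dz": -0.12, "ax": 0, "ay": 0, "az": 0.04, "fingers": 0},
  {"dx": -0.055, "dy": 0.185, "dz": -0.12, "ax": 0, "ay": 0, "az": 0.06, "fingers": 0},
  {"dx": -0.07, "dy": 0.23, "dz": -0.12, "ax": 0, "ay": 0, "az": 0.08, "fingers": 0},
])

```text
time: 34.05
tcp_pos: [0.6015, -0.0425, 0.175]
eef_rot: [-0.0, 1.0, -0.015, 0.001]
ft_force: [0.0, -0.9, 0.9]
gripper_width: 0.088
```

```bash
python3 - <<'E'
from h import *
im=snap('scene','s19')
for p in packinfo(im,'scene',lo=20):
        if .35<p[1]<.65 and p[2]<-.14: print(p)
t=snap('top','t19')
for p in packinfo(t,lo=20):
        if .35<p[1]<.65 and -.5<p[2]<-.14: print('top',p)
c=im[100:290,150:520]; cv2.imwrite('pics/s19c.png',cv2.resize(c,None,fx=2.1,fy=2.1,interpolation=cv2.INTER_CUBIC))
plan((.518,-.2705,.1,-.13))
E
```

```text
(array([235., 208.]), 0.517, -0.2721, 47.9, 30.2, -7.2)
top (array([306., 265.]), 0.3855, -0.2616, 49.9, 29.8, 2.3)
top (array([311., 225.]), 0.5174, -0.2731, 51.3, 30.4, 2.1)
t 34.15 p [ 0.6006 -0.046   0.1748] yaw -0.0347 F [-0.1  1.1 -0.2] w 0.0877 j1,j6 [-0.19  1.42]
  d [-0.0748  0.2271  0.075 ] a [ 0.0013 -0.0012  0.0953]
```

View pics/s19c.png

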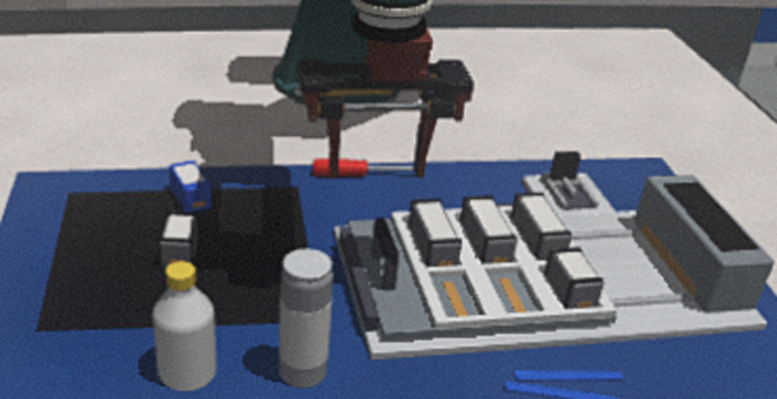

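Call:
apply_moves([
  {"dx": -0.015, "dy": 0.04, "dz": 0, "ax": 0, "ay": 0, "az": 0.02, "fingers": 0},
  {"dx": -0.03, "dy": 0.085, "dz": 0, "ax": 0, "ay": 0, "az": 0.05, "fingers": 0},
  {"dx": -0.045, "dy": 0.13, "dz": 0, "ax": 0, "ay": 0, "az": 0.08, "fingers": 0},
  {"dx": -0.06, "dy": 0.175, "dz": 0.01, "ax": 0, "ay": 0, "az": 0.095, "fingers": 0},
  {"dx": -0.07, "dy": 0.21, "dz": 0.03, "ax": 0, "ay": 0, "az": 0.095, "fingers": 0},
  {"dx": -0.075, "dy": 0.227, "dz": 0.055, "ax": 0, "ay": 0, "az": 0.095, "fingers": 0},
  {"dx": -0.075, "dy": 0.227, "dz": 0.073, "ax": 0, "ay": 0, "az": 0.095, "fingers": 0},
  {"dx": -0.075, "dy": 0.227, "dz": 0.075, "ax": 0, "ay": 0, "az": 0.095, "fingers": 0},
  {"dx": -0.075, "dy": 0.227, "dz": 0.075, "ax": 0, "ay": 0, "az": 0.095, "fingers": 0},
])

```text
time: 35.05
tcp_pos: [0.518, -0.2697, 0.0999]
eef_rot: [0.0, 0.998, -0.065, 0.0]
ft_force: [0.4, 0.7, -0.5]
gripper_width: 0.0877
```

```bash
python3 - <<'E'
from h import *
im=snap('scene','s20')
for p in packinfo(im,'scene',lo=20):
        if .35<p[1]<.65 and p[2]<-.14: print(p)
c=im[100:290,150:370]; cv2.imwrite('pics/s20c.png',cv2.resize(c,None,fx=3,fy=3,interpolation=cv2.INTER_CUBIC))
plan((.518,-.2705,.026,-.13))
E
```

```text
(array([242., 181.]), 0.382, -0.253, 55.6, 48.6, 19.8)
t 35.1 p [ 0.5185 -0.2699  0.1006] yaw -0.1288 F [ 0.3 -0.1  0.4] w 0.0879 j1,j6 [-0.6  1.1]
  d [-0.0006  0.0006  0.0746] a [ 0.0013 -0.0019  0.0012]
```

View pics/s20c.png

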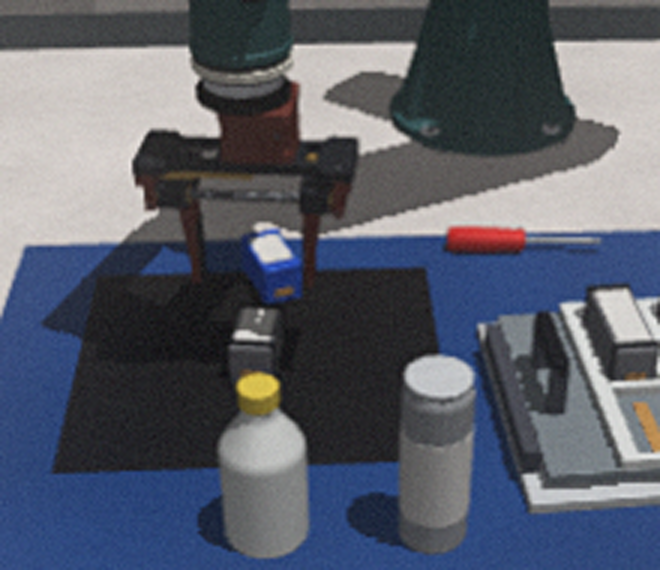

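Call:
apply_moves([
  {"dx": -0.0005, "dy": 0.0005, "dz": 0.02, "ax": 0, "ay": 0, "az": 0, "fingers": 0},
  {"dx": -0.0005, "dy": 0.0005, "dz": 0.045, "ax": 0, "ay": 0, "az": 0, "fingers": 0},
  {"dx": -0.0005, "dy": 0.0005, "dz": 0.064, "ax": 0, "ay": 0, "az": 0, "fingers": 0},
  {"dx": -0.0005, "dy": 0.0005, "dz": 0.074, "ax": 0, "ay": 0, "az": 0, "fingers": 0},
  {"dx": -0.0005, "dy": 0.0005, "dz": 0.0745, "ax": 0, "ay": 0, "az": 0, "fingers": 0},
  {"dx": -0.0005, "dy": 0.0005, "dz": 0.0745, "ax": 0, "ay": 0, "az": 0, "fingers": 0.4},
  {"dx": -0.0005, "dy": 0.0005, "dz": 0.0745, "ax": 0, "ay": 0, "az": 0, "fingers": 0.6},
  {"dx": -0.0005, "dy": 0.0005, "dz": 0.0745, "ax": 0, "ay": 0, "az": 0, "fingers": 0.8},
  {"dx": -0.0005, "dy": 0.0005, "dz": 0.0745, "ax": 0, "ay": 0, "az": 0, "fingers": 0.8},
  {"dx": -0.0005, "dy": 0.0005, "dz": 0.0745, "ax": 0, "ay": 0, "az": 0, "fingers": 0.8},
  {"dx": -0.0005, "dy": 0.0005, "dz": 0.0745, "ax": 0, "ay": 0, "az": 0, "fingers": 0.8},
  {"dx": -0.0005, "dy": 0.0005, "dz": 0.0745, "ax": 0, "ay": 0, "az": 0, "fingers": 0.8},
], force=30)

```text
time: 36.3
tcp_pos: [0.5182, -0.2707, 0.0262]
eef_rot: [0.001, 0.998, -0.064, 0.001]
ft_force: [-0.3, 0.2, 1.3]
gripper_width: 0.0378
```

```bash
python3 - <<'E'
from h import *
plan((.518,-.2705,.16,-.13),(*Bay('S',0),.16,.051))
E
```

```text
t 36.3 p [ 0.5182 -0.2707  0.0262] yaw -0.1288 F [-0.3  0.2  1.3] w 0.0378 j1,j6 [-0.6  1.1]
  d [ 1.000e-04  1.000e-04 -1.338e-01] a [ 0.0016 -0.0021  0.0012]
  d [ 0.0937 -0.4084 -0.1342] a [ 0.0017 -0.002  -0.1798]
```

Call:
apply_moves([
  {"dx": 0, "dy": 0, "dz": -0.03, "ax": 0, "ay": 0, "az": 0, "fingers": 0.8},
  {"dx": 0, "dy": 0, "dz": -0.07, "ax": 0, "ay": 0, "az": 0, "fingers": 0.8},
  {"dx": 0, "dy": -0.01, "dz": -0.11, "ax": 0, "ay": 0, "az": 0, "fingers": 0.8},
  {"dx": 0.005, "dy": -0.045, "dz": -0.134, "ax": 0, "ay": 0, "az": -0.02, "fingers": 0.8},
  {"dx": 0.015, "dy": -0.09, "dz": -0.134, "ax": 0, "ay": 0, "az": -0.05, "fingers": 0.8},
  {"dx": 0.025, "dy": -0.135, "dz": -0.134, "ax": 0, "ay": 0, "az": -0.08, "fingers": 0.8},
  {"dx": 0.035, "dy": -0.18, "dz": -0.134, "ax": 0, "ay": 0, "az": -0.11, "fingers": 0.8},
  {"dx": 0.047, "dy": -0.225, "dz": -0.134, "ax": 0, "ay": 0, "az": -0.14, "fingers": 0.8},
  {"dx": 0.06, "dy": -0.27, "dz": -0.134, "ax": 0, "ay": 0, "az": -0.17, "fingers": 0.8},
  {"dx": 0.072, "dy": -0.315, "dz": -0.134, "ax": 0, "ay": 0, "az": -0.18, "fingers": 0.8},
  {"dx": 0.084, "dy": -0.36, "dz": -0.134, "ax": 0, "ay": 0, "az": -0.18, "fingers": 0.8},
  {"dx": 0.0935, "dy": -0.395, "dz": -0.125, "ax": 0, "ay": 0, "az": -0.18, "fingers": 0.8},
])

```text
time: 37.5
tcp_pos: [0.6627, 0.1122, 0.1515]
eef_rot: [0.001, 1.0, 0.026, 0.002]
ft_force: [-1.0, -0.3, -1.7]
gripper_width: 0.0379
```

```bash
python3 - <<'E'
from h import *
plan((*Bay('S',0),.075,.051))
E
```

```text
t 37.5 p [0.6627 0.1122 0.1515] yaw 0.0522 F [-1.  -0.3 -1.7] w 0.0379 j1,j6 [0.07 1.58]
  d [ 0.0009 -0.0105  0.0764] a [ 0.0014 -0.0039  0.0012]
```

Call:
apply_moves([
  {"dx": 0.001, "dy": -0.01, "dz": 0.015, "ax": 0.001, "ay": -0.003, "az": 0.001, "fingers": 0.8},
  {"dx": 0.001, "dy": -0.0105, "dz": 0.04, "ax": 0.001, "ay": -0.003, "az": 0.001, "fingers": 0.8},
  {"dx": 0.001, "dy": -0.0105, "dz": 0.065, "ax": 0.001, "ay": -0.003, "az": 0.001, "fingers": 0.8},
  {"dx": 0.001, "dy": -0.0105, "dz": 0.075, "ax": 0.001, "ay": -0.003, "az": 0.001, "fingers": 0.8},
  {"dx": 0.001, "dy": -0.0105, "dz": 0.0765, "ax": 0.001, "ay": -0.003, "az": 0.001, "fingers": 0.8},
  {"dx": 0.001, "dy": -0.0105, "dz": 0.0765, "ax": 0.001, "ay": -0.003, "az": 0.001, "fingers": 0.8},
])

```text
time: 38.1
tcp_pos: [0.6635, 0.122, 0.0751]
eef_rot: [0.0, 1.0, 0.025, 0.0]
ft_force: [0.5, 0.9, -1.5]
gripper_width: 0.0373
```

```bash
python3 - <<'E'
from h import *
plan((*Bay('S',0),.0545,.051))
im=snap('scene','s21')
c=im[100:270,300:520]; cv2.imwrite('pics/s21c.png',cv2.resize(c,None,fx=3.5,fy=3.5,interpolation=cv2.INTER_CUBIC))
E
```

```text
t 38.1 p [0.6635 0.122  0.0751] yaw 0.0507 F [ 0.5  0.9 -1.5] w 0.0373 j1,j6 [0.08 1.6 ]
  d [-0.0001 -0.0006  0.0206] a [ 0.0005 -0.0006 -0.0003]
```

View pics/s21c.png

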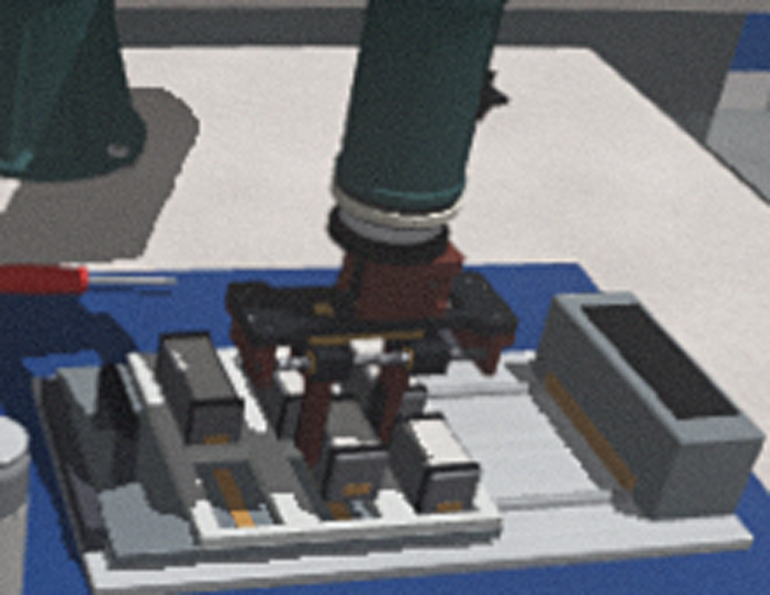

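Call:
apply_moves([
  {"dx": 0, "dy": -0.0005, "dz": 0.003, "ax": 0, "ay": 0, "az": 0, "fingers": 0.8},
  {"dx": 0, "dy": -0.0005, "dz": 0.008, "ax": 0, "ay": 0, "az": 0, "fingers": 0.8},
  {"dx": 0, "dy": -0.0005, "dz": 0.014, "ax": 0, "ay": 0, "az": 0, "fingers": 0.8},
  {"dx": 0, "dy": -0.0005, "dz": 0.018, "ax": 0, "ay": 0, "az": 0, "fingers": 0.8},
  {"dx": 0, "dy": -0.0005, "dz": 0.0205, "ax": 0, "ay": 0, "az": 0, "fingers": 0.8},
  {"dx": 0, "dy": -0.0005, "dz": 0.021, "ax": 0, "ay": 0, "az": 0, "fingers": 0.8},
  {"dx": 0, "dy": -0.0005, "dz": 0.021, "ax": 0, "ay": 0, "az": 0, "fingers": 0.8},
])

```text
time: 38.85
tcp_pos: [0.6641, 0.1227, 0.0546]
eef_rot: [0.0, 1.0, 0.025, 0.001]
ft_force: [0.5, 0.7, -1.5]
gripper_width: 0.0378
```

```bash
python3 - <<'E'
from h import *
plan((*Bay('S',0),.0545,.051))
E
```

```text
t 38.85 p [0.6641 0.1227 0.0546] yaw 0.0507 F [ 0.5  0.7 -1.5] w 0.0378 j1,j6 [0.08 1.6 ]
  d [-0.0007  0.      0.0001] a [ 0.0004 -0.0019 -0.0003]
```

Call:
apply_moves([
  {"dx": 0, "dy": 0, "dz": 0.0005, "ax": 0, "ay": 0, "az": 0, "fingers": 0.5},
  {"dx": 0, "dy": 0, "dz": 0.0005, "ax": 0, "ay": 0, "az": 0, "fingers": 0.35},
  {"dx": 0, "dy": 0, "dz": 0.0005, "ax": 0, "ay": 0, "az": 0, "fingers": 0.35},
  {"dx": 0, "dy": 0, "dz": 0.0005, "ax": 0, "ay": 0, "az": 0, "fingers": 0.35},
  {"dx": 0, "dy": 0, "dz": -0.02, "ax": 0, "ay": 0, "az": 0, "fingers": 0.35},
  {"dx": 0, "dy": 0, "dz": -0.05, "ax": 0, "ay": 0, "az": 0, "fingers": 0.35},
  {"dx": 0, "dy": 0.005, "dz": -0.095, "ax": 0, "ay": 0, "az": 0, "fingers": 0.4},
  {"dx": -0.03, "dy": 0.04, "dz": -0.11, "ax": 0, "ay": 0, "az": 0, "fingers": 0.52},
  {"dx": -0.06, "dy": 0.08, "dz": -0.12, "ax": 0, "ay": 0, "az": 0, "fingers": 0.52},
  {"dx": -0.1, "dy": 0.11, "dz": -0.12, "ax": 0, "ay": 0, "az": 0, "fingers": 0.52},
  {"dx": -0.14, "dy": 0.14, "dz": -0.12, "ax": 0, "ay": 0, "az": 0, "fingers": 0.52},
  {"dx": -0.16, "dy": 0.18, "dz": -0.12, "ax": 0, "ay": 0, "az": 0, "fingers": 0.52},
])

```text
time: 40.05
tcp_pos: [0.5093, -0.065, 0.1745]
eef_rot: [-0.0, 1.0, 0.026, -0.0]
ft_force: [0.6, -0.7, 0.1]
gripper_width: 0.0424
```

```bash
python3 - <<'E'
from h import *
im=snap('scene','s22')
c=im[150:290,290:520]; cv2.imwrite('pics/s22c.png',cv2.resize(c,None,fx=3.4,fy=3.4,interpolation=cv2.INTER_CUBIC))
t=snap('top','t22')
c=t[130:290,95:370]; cv2.imwrite('pics/t22c.png',cv2.resize(c,None,fx=2.9,fy=2.9,interpolation=cv2.INTER_CUBIC))
for n,i in(('top',t),('scene',im)):
  for p in packinfo(i,n,z=.068,lo=20):
        if .5<p[1]<.72 and 0<p[2]<.3: print(n,p)
for k in (-1,0,1): print(k,Bay('L',k),Bay('S',k))
plan((*S2W(.042,-.145,(.5555,.1171)),.12,.051))
E
```

```text
top (array([214., 214.]), 0.5345, 0.054, 27.1, 13.3, 4.4)
top (array([228., 211.]), 0.5472, 0.0081, 34.0, 13.4, 4.1)
scene (array([424., 199.]), 0.5301, 0.2399, 145.4, 138.6, 3.6)
-1 [0.55906845 0.04719102] [0.66692803 0.05269663]
0 [0.5555 0.1171] [0.66335958 0.12260561]
1 [0.55193155 0.18700898] [0.65979112 0.1925146 ]
t 40.15 p [ 0.5105 -0.0687  0.1748] yaw 0.0468 F [-0.3 -0.3 -0.5] w 0.0421 j1,j6 [-0.27  1.26]
  d [ 0.0962 -0.0388  0.0547] a [ 0.0019 -0.0007 -0.0042]
```

View pics/s22c.png

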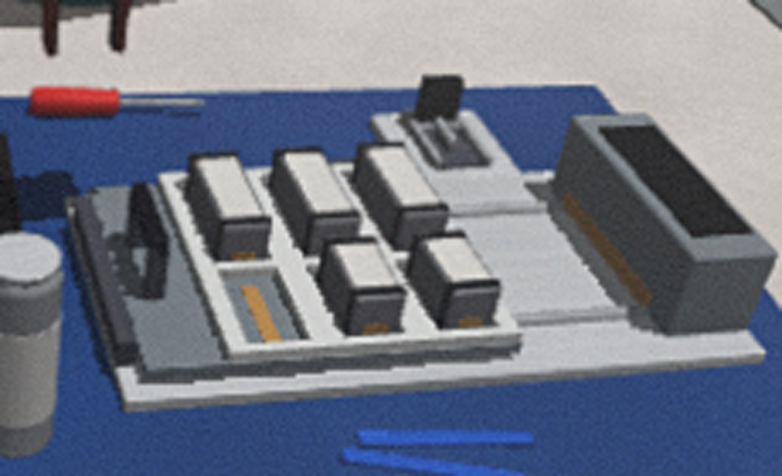

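View pics/t22c.png

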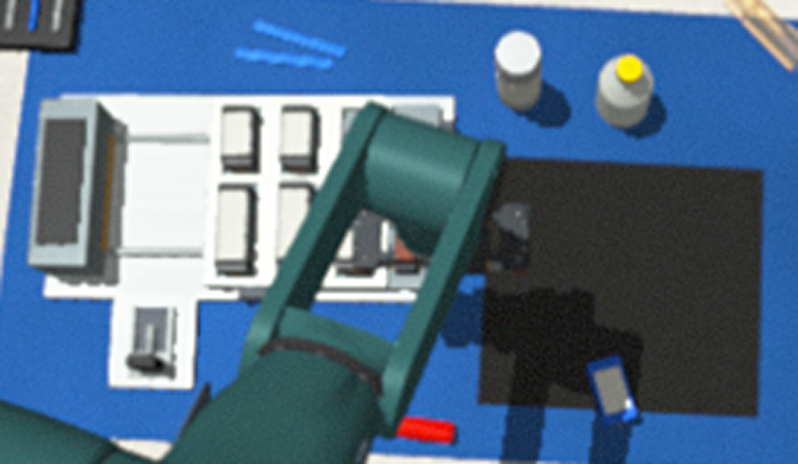

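Call:
apply_moves([
  {"dx": 0.03, "dy": -0.012, "dz": 0, "ax": 0, "ay": 0, "az": 0, "fingers": 0.52},
  {"dx": 0.07, "dy": -0.028, "dz": 0.01, "ax": 0, "ay": 0, "az": 0, "fingers": 0.52},
  {"dx": 0.096, "dy": -0.039, "dz": 0.03, "ax": 0, "ay": 0, "az": -0.004, "fingers": 0.52},
  {"dx": 0.096, "dy": -0.039, "dz": 0.054, "ax": 0.002, "ay": 0, "az": -0.004, "fingers": 0.52},
  {"dx": 0.096, "dy": -0.039, "dz": 0.054, "ax": 0.002, "ay": 0, "az": -0.004, "fingers": 0.52},
  {"dx": 0.096, "dy": -0.039, "dz": 0.054, "ax": 0.002, "ay": 0, "az": -0.004, "fingers": 0.52},
])

```text
time: 40.75
tcp_pos: [0.6042, -0.0248, 0.1205]
eef_rot: [-0.0, 1.0, 0.026, -0.0]
ft_force: [-0.4, 0.1, 0.6]
gripper_width: 0.0423
```

```bash
python3 - <<'E'
from h import *
plan((*S2W(.042,-.145,(.5555,.1171)),.067,.051))
E
```

```text
t 40.75 p [ 0.6042 -0.0248  0.1205] yaw 0.0511 F [-0.4  0.1  0.6] w 0.0423 j1,j6 [-0.16  1.36]
  d [0.0007 0.0009 0.0535] a [-0.0006  0.0009  0.0001]
```

Call:
apply_moves([
  {"dx": 0, "dy": 0, "dz": 0.02, "ax": 0, "ay": 0, "az": 0, "fingers": 0.52},
  {"dx": 0, "dy": 0, "dz": 0.04, "ax": 0, "ay": 0, "az": 0, "fingers": 0.52},
  {"dx": 0, "dy": 0, "dz": 0.053, "ax": 0, "ay": 0, "az": 0, "fingers": 0.52},
  {"dx": 0, "dy": 0, "dz": 0.0535, "ax": 0, "ay": 0, "az": 0, "fingers": 0.52},
  {"dx": 0, "dy": 0, "dz": 0.0535, "ax": 0, "ay": 0, "az": 0, "fingers": 0.7},
  {"dx": 0, "dy": 0, "dz": 0.0535, "ax": 0, "ay": 0, "az": 0, "fingers": 0.95},
  {"dx": 0, "dy": 0, "dz": 0.0535, "ax": 0, "ay": 0, "az": 0, "fingers": 0.95},
  {"dx": 0, "dy": 0, "dz": 0.0535, "ax": 0, "ay": 0, "az": 0, "fingers": 0.95},
  {"dx": 0, "dy": 0, "dz": 0.0535, "ax": 0, "ay": 0, "az": 0, "fingers": 0.95},
], force=20)

```text
time: 41.65
tcp_pos: [0.6046, -0.024, 0.0678]
eef_rot: [-0.001, 1.0, 0.025, 0.0]
ft_force: [-0.4, 4.4, 4.5]
gripper_width: 0.0139
```

```bash
python3 - <<'E'
from h import *
plan((*S2W(.042,-.145),.067,.051))
E
```

```text
t 41.65 p [ 0.6046 -0.024   0.0678] yaw 0.0504 F [-0.4  4.4  4.5] w 0.0139 j1,j6 [-0.15  1.36]
  d [-0.0004 -0.1172  0.001 ] a [-0.0017 -0.0004 -0.0006]
```

Call:
apply_moves([
  {"dx": 0, "dy": -0.004, "dz": 0, "ax": 0, "ay": 0, "az": 0, "fingers": 0.95},
  {"dx": 0, "dy": -0.013, "dz": 0, "ax": 0, "ay": 0, "az": 0, "fingers": 0.95},
  {"dx": 0, "dy": -0.024, "dz": 0, "ax": 0, "ay": 0, "az": 0, "fingers": 0.95},
  {"dx": 0, "dy": -0.036, "dz": 0, "ax": 0, "ay": 0, "az": 0, "fingers": 0.95},
  {"dx": 0, "dy": -0.048, "dz": 0, "ax": 0, "ay": 0, "az": 0, "fingers": 0.95},
  {"dx": 0, "dy": -0.06, "dz": 0, "ax": 0, "ay": 0, "az": 0, "fingers": 0.95},
  {"dx": 0, "dy": -0.072, "dz": 0, "ax": 0, "ay": 0, "az": 0, "fingers": 0.95},
  {"dx": 0, "dy": -0.084, "dz": 0, "ax": 0, "ay": 0, "az": 0, "fingers": 0.95},
  {"dx": 0, "dy": -0.094, "dz": 0, "ax": 0, "ay": 0, "az": 0, "fingers": 0.95},
  {"dx": 0, "dy": -0.102, "dz": 0, "ax": 0, "ay": 0, "az": 0, "fingers": 0.95},
  {"dx": 0, "dy": -0.108, "dz": 0, "ax": 0, "ay": 0, "az": 0, "fingers": 0.95},
  {"dx": 0, "dy": -0.112, "dz": 0, "ax": 0, "ay": 0, "az": 0, "fingers": 0.95},
])

```text
time: 42.85
tcp_pos: [0.5998, 0.0892, 0.0678]
eef_rot: [-0.001, 1.0, 0.026, 0.001]
ft_force: [5.0, -3.3, -6.2]
gripper_width: 0.0139
```

Call:
apply_moves([
  {"dx": 0, "dy": -0.002, "dz": 0, "ax": 0, "ay": 0, "az": 0, "fingers": 0.95},
  {"dx": 0, "dy": -0.004, "dz": 0, "ax": 0, "ay": 0, "az": 0, "fingers": 0.95},
  {"dx": 0, "dy": -0.006, "dz": 0, "ax": 0, "ay": 0, "az": 0, "fingers": 0.95},
  {"dx": 0, "dy": -0.007, "dz": 0, "ax": 0, "ay": 0, "az": 0, "fingers": 0.95},
])

```text
time: 43.25
tcp_pos: [0.5995, 0.096, 0.0678]
eef_rot: [-0.001, 1.0, 0.026, 0.001]
ft_force: [3.7, -7.3, -4.0]
gripper_width: 0.0139
```

Call:
apply_moves([
  {"dx": 0, "dy": -0.0015, "dz": 0, "ax": 0, "ay": 0, "az": 0, "fingers": 0.95},
  {"dx": 0, "dy": -0.003, "dz": 0, "ax": 0, "ay": 0, "az": 0, "fingers": 0.95},
  {"dx": 0, "dy": -0.004, "dz": 0, "ax": 0, "ay": 0, "az": 0, "fingers": 0.95},
])

```text
time: 43.55
tcp_pos: [0.5994, 0.0961, 0.0678]
eef_rot: [0.002, 1.0, 0.027, 0.001]
ft_force: [3.9, -21.5, -2.7]
gripper_width: 0.0138
```

```bash
python3 - <<'E'
from h import *
plan((*S2W(.042,-.145),.067,.051))
im=snap('scene','s23')
c=im[120:260,330:520]; cv2.imwrite('pics/s23c.png',cv2.resize(c,None,fx=4,fy=4,interpolation=cv2.INTER_CUBIC))
E
```

```text
t 43.55 p [0.5994 0.0961 0.0678] yaw 0.0531 F [  3.9 -21.5  -2.7] w 0.0138 j1,j6 [0.05 1.57]
  d [-0.0013  0.003   0.0008] a [ 0.005  -0.0017  0.0021]
```

View pics/s23c.png

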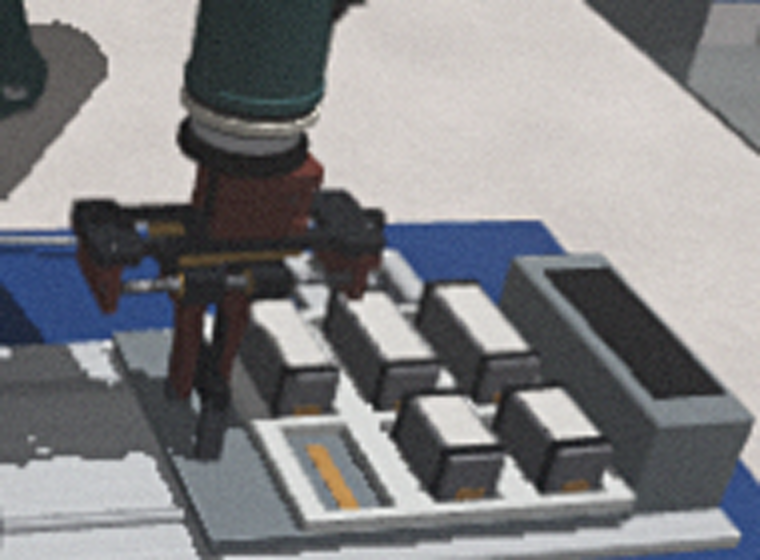

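Call:
apply_moves([
  {"dx": 0, "dy": -0.002, "dz": 0, "ax": 0, "ay": 0, "az": 0, "fingers": 0.7},
  {"dx": 0, "dy": 0, "dz": 0, "ax": 0, "ay": 0, "az": 0, "fingers": 0.6},
  {"dx": 0, "dy": 0, "dz": 0, "ax": 0, "ay": 0, "az": 0, "fingers": 0.6},
  {"dx": 0, "dy": 0, "dz": 0, "ax": 0, "ay": 0, "az": 0, "fingers": 0.6},
  {"dx": 0, "dy": 0, "dz": -0.03, "ax": 0.005, "ay": 0, "az": 0, "fingers": 0.5},
  {"dx": 0, "dy": 0, "dz": -0.075, "ax": 0.005, "ay": 0, "az": 0, "fingers": 0.35},
  {"dx": -0.01, "dy": -0.01, "dz": -0.11, "ax": 0.005, "ay": 0, "az": 0, "fingers": 0.2},
  {"dx": -0.045, "dy": -0.04, "dz": -0.11, "ax": 0.005, "ay": 0, "az": 0, "fingers": 0},
  {"dx": -0.08, "dy": -0.075, "dz": -0.11, "ax": 0.005, "ay": 0, "az": 0, "fingers": 0},
  {"dx": -0.115, "dy": -0.11, "dz": -0.11, "ax": 0.005, "ay": 0, "az": 0, "fingers": 0},
  {"dx": -0.15, "dy": -0.145, "dz": -0.11, "ax": 0.005, "ay": 0, "az": 0, "fingers": 0},
  {"dx": -0.18, "dy": -0.175, "dz": -0.11, "ax": 0.005, "ay": 0, "az": 0, "fingers": 0},
])

```text
time: 44.8
tcp_pos: [0.4077, 0.2632, 0.1768]
eef_rot: [-0.0, 1.0, 0.027, 0.001]
ft_force: [0.7, 0.3, 0.1]
gripper_width: 0.0877
```

```bash
python3 - <<'E'
from h import *
plan((.389,.280,.13,.051),(.389,.280,.047,.051))
im=snap('scene','s24')
for p in yellow(im,'scene'): print(p)
t=snap('top','t24')
for p in yellow(t): print(p)
c=t[150:290,95:260]; cv2.imwrite('pics/t24c.png',cv2.resize(c,None,fx=4,fy=4,interpolation=cv2.INTER_CUBIC))
c=im[120:260,330:520]; cv2.imwrite('pics/s24c.png',cv2.resize(c,None,fx=4,fy=4,interpolation=cv2.INTER_CUBIC))
E
```

```text
t 44.8 p [0.4077 0.2632 0.1768] yaw 0.0533 F [0.7 0.3 0.1] w 0.0877 j1,j6 [0.43 1.95]
  d [-0.0178 -0.0177  0.0468] a [-0.0007 -0.0011  0.0023]
  d [-0.0179 -0.0177  0.1298] a [-0.0007 -0.0011  0.0023]
(array([235.6, 228.3]), np.int32(92), array([ 0.5964, -0.2688]))
(array([412.7, 239.1]), np.int32(61), array([0.6633, 0.1703]))
(array([311.6, 153.4]), np.int32(64), array([ 0.7746, -0.2648]))
(array([184.1, 178.4]), np.int32(55), array([0.6614, 0.173 ]))
(array([532.8, 350.2]), np.int32(21), array([ 0.1293, -1.0389]))
```

View pics/s24c.png

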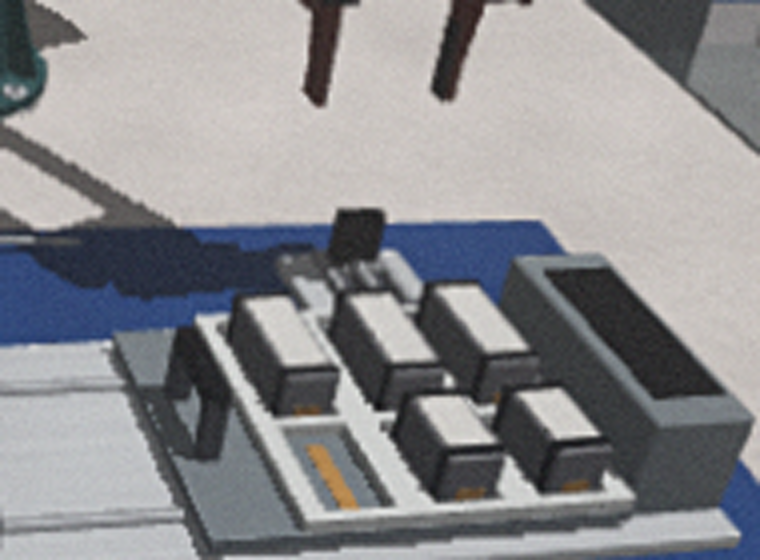

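View pics/t24c.png

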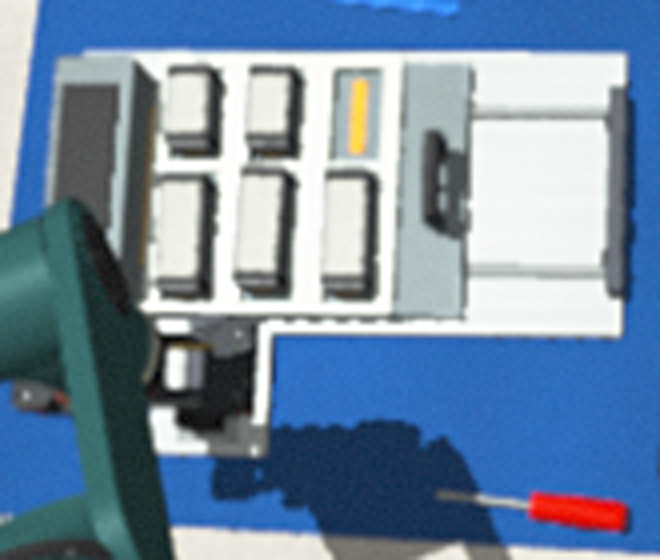

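```bash
python3 - <<'E'
from h import *
f=lambda a:np.array(a)/4+[330,120]
print(unproj('scene',f([[338,209],[384,210],[361,209],[361,214]]),.062).round(4))
E
```

```text
[[0.3885 0.2624 0.062 ]
 [0.3912 0.2976 0.062 ]
 [0.3891 0.2802 0.062 ]
 [0.3966 0.2776 0.062 ]]
```

Call:
apply_moves([
  {"dx": -0.01, "dy": -0.01, "dz": 0, "ax": 0, "ay": 0, "az": 0, "fingers": 0},
  {"dx": -0.018, "dy": -0.018, "dz": 0.02, "ax": 0, "ay": 0, "az": 0.002, "fingers": 0},
  {"dx": -0.018, "dy": -0.018, "dz": 0.047, "ax": 0, "ay": 0, "az": 0.002, "fingers": 0},
  {"dx": -0.018, "dy": -0.018, "dz": 0.055, "ax": 0, "ay": 0, "az": 0.002, "fingers": 0},
  {"dx": -0.018, "dy": -0.018, "dz": 0.055, "ax": 0, "ay": 0, "az": 0.002, "fingers": 0},
])

```text
time: 45.4
tcp_pos: [0.3857, 0.2805, 0.1206]
eef_rot: [0.0, 1.0, 0.028, -0.002]
ft_force: [0.6, 0.6, 0.5]
gripper_width: 0.0878
```

```bash
python3 - <<'E'
from h import *
plan((.389,.280,.047,.051))
im=snap('scene','s25')
c=im[120:260,330:520]; cv2.imwrite('pics/s25c.png',cv2.resize(c,None,fx=4,fy=4,interpolation=cv2.INTER_CUBIC))
E
```

```text
t 45.4 p [0.3857 0.2805 0.1206] yaw 0.0553 F [0.6 0.6 0.5] w 0.0878 j1,j6 [0.48 2.  ]
  d [0.0036 0.0007 0.0736] a [0.0005 0.0041 0.0043]
```

View pics/s25c.png

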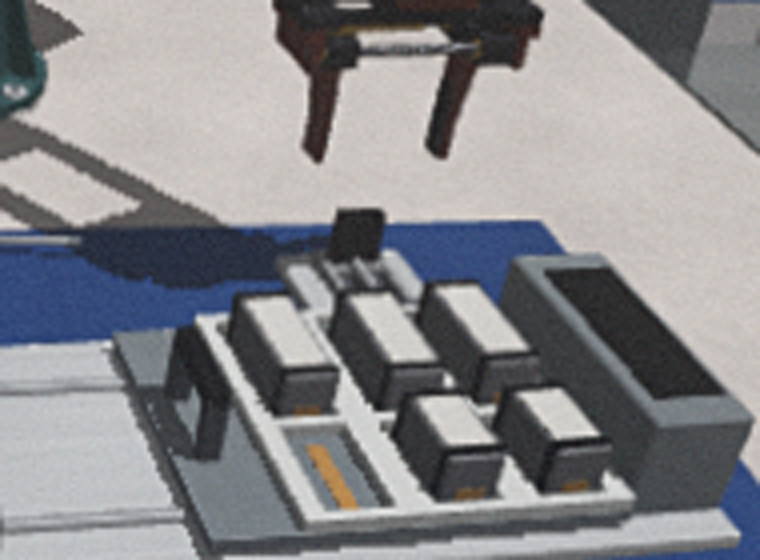

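Call:
apply_moves([
  {"dx": 0.004, "dy": 0.0005, "dz": 0.02, "ax": 0, "ay": 0.004, "az": 0.004, "fingers": 0},
  {"dx": 0.004, "dy": 0.0005, "dz": 0.045, "ax": 0, "ay": 0.004, "az": 0.004, "fingers": 0},
  {"dx": 0.004, "dy": 0.0005, "dz": 0.065, "ax": 0, "ay": 0.004, "az": 0.004, "fingers": 0},
  {"dx": 0.004, "dy": 0.0005, "dz": 0.073, "ax": 0, "ay": 0.004, "az": 0.004, "fingers": 0},
  {"dx": 0.004, "dy": 0.0005, "dz": 0.073, "ax": 0, "ay": 0.004, "az": 0.004, "fingers": 0.4},
  {"dx": 0.004, "dy": 0.0005, "dz": 0.073, "ax": 0, "ay": 0.004, "az": 0.004, "fingers": 0.6},
  {"dx": 0.004, "dy": 0.0005, "dz": 0.073, "ax": 0, "ay": 0.004, "az": 0.004, "fingers": 0.8},
  {"dx": 0.004, "dy": 0.0005, "dz": 0.073, "ax": 0, "ay": 0.004, "az": 0.004, "fingers": 0.8},
  {"dx": 0.004, "dy": 0.0005, "dz": 0.073, "ax": 0, "ay": 0.004, "az": 0.004, "fingers": 0.8},
  {"dx": 0.004, "dy": 0.0005, "dz": 0.073, "ax": 0, "ay": 0.004, "az": 0.004, "fingers": 0.8},
  {"dx": 0.004, "dy": 0.0005, "dz": 0.073, "ax": 0, "ay": 0.004, "az": 0.004, "fingers": 0.8},
], force=20)

```text
time: 46.55
tcp_pos: [0.3903, 0.2803, 0.0486]
eef_rot: [0.0, 1.0, 0.026, 0.001]
ft_force: [2.7, -7.2, 5.9]
gripper_width: 0.036
```

Call:
apply_moves([
  {"dx": 0.003, "dy": 0, "dz": 0, "ax": 0, "ay": 0, "az": 0, "fingers": 0.8},
  {"dx": 0.008, "dy": 0, "dz": 0, "ax": 0, "ay": 0, "az": 0, "fingers": 0.8},
  {"dx": 0.013, "dy": 0, "dz": 0, "ax": 0, "ay": 0, "az": 0, "fingers": 0.8},
  {"dx": 0.018, "dy": 0, "dz": 0, "ax": 0, "ay": 0, "az": 0, "fingers": 0.8},
  {"dx": 0.023, "dy": 0, "dz": 0, "ax": 0, "ay": 0, "az": 0, "fingers": 0.8},
  {"dx": 0.028, "dy": 0, "dz": 0, "ax": 0, "ay": 0, "az": 0, "fingers": 0.8},
  {"dx": 0.033, "dy": 0, "dz": 0, "ax": 0, "ay": 0, "az": 0, "fingers": 0.8},
])

```text
time: 47.25
tcp_pos: [0.4236, 0.2817, 0.0487]
eef_rot: [0.0, 1.0, 0.026, 0.001]
ft_force: [-1.5, -4.5, 4.5]
gripper_width: 0.0355
```

Call:
apply_moves([
  {"dx": 0.002, "dy": 0, "dz": 0, "ax": 0, "ay": 0, "az": 0, "fingers": 0.8},
  {"dx": 0.004, "dy": 0, "dz": 0, "ax": 0, "ay": 0, "az": 0, "fingers": 0.8},
  {"dx": 0.006, "dy": 0, "dz": 0, "ax": 0, "ay": 0, "az": 0, "fingers": 0.8},
  {"dx": 0.008, "dy": 0, "dz": 0, "ax": 0, "ay": 0, "az": 0, "fingers": 0.8},
  {"dx": 0.0095, "dy": 0, "dz": 0, "ax": 0, "ay": 0, "az": 0, "fingers": 0.8},
])

```text
time: 47.75
tcp_pos: [0.4305, 0.2819, 0.0486]
eef_rot: [0.001, 1.0, 0.025, -0.002]
ft_force: [-11.0, 0.3, 13.1]
gripper_width: 0.0358
```

Call:
apply_moves([
  {"dx": 0.001, "dy": 0, "dz": 0, "ax": 0, "ay": 0, "az": 0, "fingers": 0.5},
  {"dx": 0, "dy": 0, "dz": 0, "ax": 0, "ay": 0, "az": 0, "fingers": 0.2},
  {"dx": 0, "dy": 0, "dz": 0, "ax": 0, "ay": 0, "az": 0, "fingers": 0.2},
  {"dx": 0, "dy": 0, "dz": 0, "ax": 0, "ay": 0, "az": 0, "fingers": 0.2},
  {"dx": 0, "dy": 0, "dz": -0.03, "ax": 0, "ay": 0, "az": 0, "fingers": 0.2},
  {"dx": 0, "dy": 0, "dz": -0.075, "ax": 0, "ay": 0, "az": 0, "fingers": 0.1},
  {"dx": 0, "dy": 0, "dz": -0.12, "ax": 0, "ay": 0, "az": 0, "fingers": 0},
  {"dx": 0.0, "dy": 0.04, "dz": -0.16, "ax": 0, "ay": 0, "az": 0, "fingers": 0},
  {"dx": 0.0, "dy": 0.085, "dz": -0.19, "ax": 0, "ay": 0, "az": 0, "fingers": 0},
  {"dx": 0.0, "dy": 0.13, "dz": -0.19, "ax": 0, "ay": 0, "az": 0, "fingers": 0},
  {"dx": 0.01, "dy": 0.175, "dz": -0.19, "ax": 0, "ay": 0, "az": 0, "fingers": 0},
  {"dx": 0.02, "dy": 0.22, "dz": -0.19, "ax": 0, "ay": 0, "az": 0, "fingers": 0},
])

```text
time: 48.95
tcp_pos: [0.4627, 0.0616, 0.2396]
eef_rot: [0.001, 1.0, 0.026, -0.001]
ft_force: [1.4, -0.4, 0.3]
gripper_width: 0.0882
```

Call:
apply_moves([
  {"dx": 0, "dy": 0.045, "dz": 0, "ax": 0, "ay": 0, "az": 0, "fingers": 0},
  {"dx": 0, "dy": 0.09, "dz": 0, "ax": 0, "ay": 0, "az": 0, "fingers": 0},
  {"dx": 0, "dy": 0.135, "dz": 0, "ax": 0, "ay": 0, "az": 0, "fingers": 0},
  {"dx": 0, "dy": 0.18, "dz": 0, "ax": 0, "ay": 0, "az": 0, "fingers": 0},
  {"dx": 0, "dy": 0.2, "dz": 0, "ax": 0, "ay": 0, "az": 0, "fingers": 0},
  {"dx": 0, "dy": 0.2, "dz": 0, "ax": 0, "ay": 0, "az": 0, "fingers": 0},
])

```text
time: 49.55
tcp_pos: [0.4734, -0.141, 0.2399]
eef_rot: [0.001, 1.0, 0.024, -0.0]
ft_force: [-0.3, 0.4, 0.1]
gripper_width: 0.0879
```

```bash
python3 - <<'E'
from h import *
im=snap('scene','s26'); t=snap('top','t26')
for p in yellow(im,'scene'): print(p)
for p in yellow(t): print(p)
for n,i in(('top',t),('scene',im)):
  for p in packinfo(i,n,z=.068,lo=20):
        if .3<p[1]<.72 and -.7<p[2]<.4: print(n,p)
for k in (-1,0,1): print(k,S2W(0,.07*k),S2W(.108,.07*k))
c=t[130:290,95:370]; cv2.imwrite('pics/t26c.png',cv2.resize(c,None,fx=2.9,fy=2.9,interpolation=cv2.INTER_CUBIC))
c=im[150:290,290:520]; cv2.imwrite('pics/s26c.png',cv2.resize(c,None,fx=3.4,fy=3.4,interpolation=cv2.INTER_CUBIC))
print(monitor.state()['time'])
E
```

```text
(array([235.6, 228.3]), np.int32(91), array([ 0.5965, -0.2688]))
(array([412.7, 239.1]), np.int32(61), array([0.6633, 0.1703]))
(array([311.6, 153.4]), np.int32(64), array([ 0.7746, -0.2648]))
(array([184.2, 178.5]), np.int32(54), array([0.661 , 0.1729]))
top (array([234., 228.]), 0.4943, -0.0142, 40.2, 29.8, 3.0)
scene (array([445., 225.]), 0.6587, 0.2486, 45.5, 45.1, -3.1)
scene (array([296., 225.]), 0.6411, -0.1207, 54.1, 52.7, -36.8)
scene (array([469., 223.]), 0.6556, 0.3119, 47.4, 30.4, 6.1)
scene (array([339., 211.]), 0.5896, -0.0066, 107.2, 49.4, -87.3)
scene (array([428., 201.]), 0.5526, 0.2435, 77.5, 40.8, -2.7)
scene (array([450., 199.]), 0.5478, 0.307, 76.2, 31.2, 3.0)
scene (array([432., 190.]), 0.4992, 0.2739, 42.6, 11.0, -20.7)
scene (array([237., 173.]), 0.3861, -0.2661, 75.3, 51.7, -16.5)
-1 [0.55256845 0.16579102] [0.66042803 0.17129663]
0 [0.549  0.2357] [0.65685958 0.24120561]
1 [0.54543155 0.30560898] [0.65329112 0.3111146 ]
49.65
```

View pics/s26c.png

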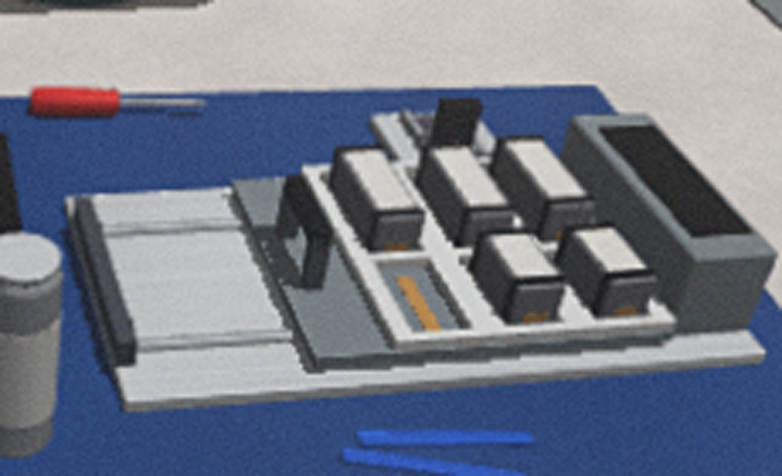

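View pics/t26c.png

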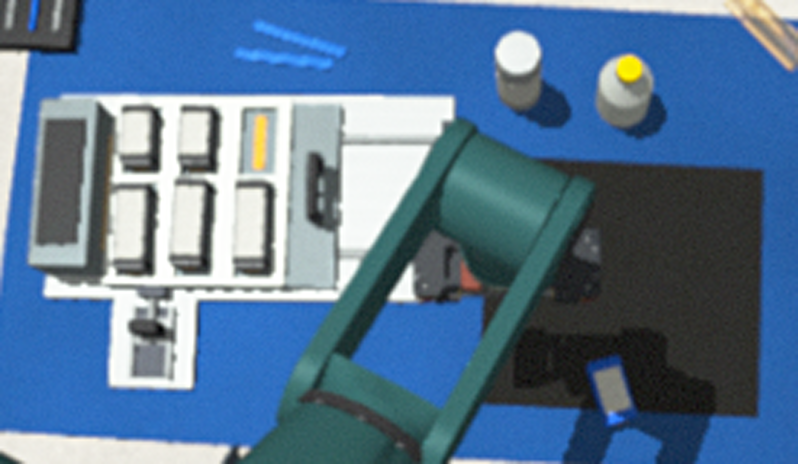

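```bash
python3 -c "
from station import order
print(order.hand_in())"
```

```text
the job is handed in; nothing more can be done
None
```

I handed the job in at about 50 s of the 210 s allowed; it reported no verdict, but my last pictures show the task done as asked.

- **Sequence:** I slid the lock back 40 mm to its stop and drew the carriage out to the loading stop. I then laid three long packs in the long bays and two short packs in the short bays (middle and +70 mm). Last, I pushed the carriage home and slid the lock in again.
- **Final pictures:** All five packs lie flat, label up, in bays of their own length. The lock grip is back where it started. The can, the bottle, the blue look-alike and the pink one were left alone. The robot is clear of everything with the gripper open.
- **One disagreement:** Drawing the carriage out measured only about 118.5 mm, though it met the stop with 30 N. Pushing it home measured 120 mm, ending on a hard stop at 21 N. The camera shows it now about 1.2 mm further in than at the start, so I take it that it began slightly short of home. The handle stayed at the loading stop position throughout loading.
- **Forces:** The highest wrist reading I saw was about 30 N. No check failed.

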